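# Prise up the ladybird's wing case and hold it at the quadrant mark

### The job

The tin ladybird in the cradle has a freshly lacquered red wing case that is snapped shut on a spring catch: take the pry bar, put its nylon blade under the tab at the tail, prise the case up off the catch and swing it on until its white pointer stands at the yellow index on the aluminium quadrant, ready for its stay to be riveted. Let nothing but the bar touch the wing case, and do not disturb the index or the rocket, the two crank handles and the nut driver. Finish while still holding the case steady at the index, its weight on the blade of the bar in your grip and the bar clear of the chassis and the bench.

Things in the scene. Friction and masses are not known exactly. Their poses are not given: they have to be found in the camera images.
- cradle: the fixed work cradle (wooden base plate 210 x 180 x 12 mm) under the ladybird; origin at the centre of its underside, on the bench. Its -x axis points where the tail points, +x to the head, z up; the tail faces world +y, turned up to 0.4 rad from it. The aluminium quadrant is an upright arc, radius 97 to 115 mm about the hinge line, in the plane y = +80 mm
- chassis: the black tin chassis pan under the wing case, 108 mm across, centred on x = -15 mm, y = 0, fixed; origin and axes as the cradle's. At the tail a flat ledge 36 mm wide runs from the pan's wall (x = -69 mm) out to x = -94 mm; its top is at z = 66 mm. Ledge and shut tail tab leave a gap of 10 mm for the blade
- wing_hinge (a point): fixed point in the middle of the hinge line, 45 mm to the head side of the cradle's origin and 76 mm above the bench; the hinge line runs along the cradle's y. Axes as the cradle's
- wing_case (a joint): opening angle (rad) of the red wing case: 0 shut and level, grows as the tail end rises, ends at 1.35. Its flat underside plane passes through the hinge line; the dome stands 44 mm above it. About 0.14 kg; it falls when not held. The catch gives way at 5 to 10 N upward at the tab, within the first 0.05 rad; once off it, the case does not snap back by its own weight but lies ajar at about 0.08
- wing_tab (a point): middle of the outer edge of the red tail tab, on its underside; it moves with the case. The tab is 36 mm wide, 4 mm thick and sticks out 23 mm from the round case; its edge is 145 mm from the hinge line. x axis runs from tail to hinge along the underside, y along the hinge line
- index (a joint): angle (rad) at which the yellow index is clamped on the quadrant, on the same scale as the wing case's opening angle: the case is at the mark when both are equal. Drawn anew each time, 0.55 to 0.95; it stays where it is unless pushed hard
- index_mark (a point): inner tip of the yellow index (block 34 x 10 x 7 mm astride the arc), 98 mm from the hinge line beside the tip of the white pointer, which is a straight needle on the wing case's side, lying in its underside plane. x axis from here straight to the hinge line
- bar: loose pry bar, lying on the bench: dark wooden handle 120 x 24 x 26 mm (long, wide, high), then a brass ferrule and a white nylon blade 18 mm wide and 4 mm thick that reaches 85 mm beyond the handle, at half the handle's height. Origin at the centre of the handle's underside, x towards the blade, z up as it lies. About 75 g, balanced 10 mm ahead of the origin
- bar_tip (a point): middle of the end of the blade, 145 mm ahead of the bar's origin and 13 mm above the handle's underside, mid-thickness of the blade
- rocket: bystander: chrome tin rocket with blue fins standing upright, 170 mm high, 86 mm over the fins; origin under its centre
- crank_a: bystander: aluminium crank handle lying flat, 86 mm long, 34 mm high at the knob; origin under its middle, x towards the knob
- crank_b: bystander: second crank handle, like the first
- nut_driver: bystander: steel nut driver with wooden handle, lying, 205 mm long, 24 mm high; origin underneath, 115 mm from the handle's end, x towards the socket
- bar_heel (a point): middle of the rear end of the bar's handle, on its underside, 60 mm behind the bar's origin
Things that resemble listed ones, but are neither listed nor needed, are in the scene too. Leave any blue, green or pink look-alike of the bar alone.

How it is judged (in metres and radians):
On the way, in this order (a step that is already met when the one before it is completed fails the run):
1. the pry bar is taken up off the bench in the gripper (contact force between the fingers and bar above 1 N and height (world z) of bar above 0.02 m), for 0.2 s.
2. the wing case is prised off its catch (opened past 0.12 rad), lying on the bar held in the gripper (value of joint wing_case above 0.12 rad and contact force between bar and wing_case above 0.1 N and contact force between the fingers and bar above 1 N), for 0.1 s.
At the end, for the whole second after the job is handed in: the wing case stands within 0.06 rad (3.4 degrees) of the yellow index, still (under 0.08 rad/s), lying on the bar (over 0.1 N) that the fingers still grip, and the bar does not lean on the chassis (under 0.3 N) or the bench (its rear end over 25 mm high) (angle between the x axis of wing_tab and the x axis of index_mark, either way round below 0.06 rad and velocity of joint wing_case between -0.08 and 0.08 rad/s and contact force between bar and wing_case above 0.1 N and contact force between the fingers and bar above 1 N and contact force between bar and chassis below 0.3 N and height (world z) of bar_heel above 0.025 m); the arm keeps its last pose, push and grip.
It fails at once if the robot itself touches the freshly lacquered wing case (contact force between any of the fingers, the arm and wing_case above 0.5 N).
It fails at once if the yellow index is pushed from its place (over 8 mm) (distance of index_mark from where it was at the start of the episode above 0.008 m).
It fails at once if the rocket, a crank handle or the nut driver is moved (over 20 mm) (distance of any of rocket, crank_a, crank_b, nut_driver from where it was at the start of the episode above 0.02 m).
It also fails if it takes over 40 s, if anything falls off the work surface, if the arm or the gripper's body presses on something with over 40 N, if the wrist force passes 120 N, or if a joint passes its speed limit or range.

### The arm

A 6-joint arm with a two-finger parallel gripper is mounted at the origin on the work surface. World frame = base frame: x ahead of the robot, y to its left, z up, the work surface at z = 0. Lengths are in mm, angles in rad, forces in N, time in s.
With the tool pointing down it reaches from about 400 to 925 mm from the base axis. Payload 12.5 kg.
Tool frame: the origin (TCP) lies on the centre line of the jaws, within the pads' length; the fingertips stand 25 mm ahead of it and the grasp point (between the pads) lies 6 mm ahead of it (env.tip_extent is the distance from the TCP to the fingertips, in mm); x points along the fingers, z is the direction in which the jaws open and shut, and the axes are right-handed (so a half turn about x gives the same grasp; the last joint's range is limited). The gripper opens to 95 mm and grips with 3 to 60 N. Pads are 20 mm wide; open, the fingers measure 119 mm over their backs; the gripper's body (75 mm by 180 mm) begins 59 mm behind the grasp point.
Start: joints at [-1.287, 0.491, 1.559, -0, 1.092, -0.106], TCP at [237.525, -578.123, 239.661] pointing down, gripper open.
Joint ranges: [-3.1, 3.1], [-0.84, 2.19], [0.05, 2.79], [-1.13, 4.28], [0.06, 2.93], [-2.69, 2.69]. Speed limits (rad/s): [2.22, 2.22, 2.79, 3.14, 3.14, 3.14].

### API

Orientations are given as [roll, pitch, yaw] about the fixed x, y, z axes, in that order (R = Rz(yaw) Ry(pitch) Rx(roll)).
In Python, from cell import env gives the robot as it stands.
- The arm moves only by the tool step_arm, never from a script. Its argument "rows" is a list of rows, each a list of 6 numbers: the shift along the tool's x, y, z in mm, then the turn, a rotation vector about the tool's x, y, z in rad. In form: [[x, y, z, wx, wy, wz], ...]. A call has 1 to 8 rows; each row shifts and turns the pose as measured when the row begins, along the tool's axes as they then stand; what a row does not reach is not made up. A row lasts 1/8 s, in which the tool goes at most 62.5 mm and 10.7 degrees, less where a joint would pass 70% of its speed; a pose out of reach is approached as far as the arm can. A call is refused whole if a number of a shift passes 62.5 or a number of a turn 0.188, either way. A call with a gripper value outside its range is refused whole. "grip" is the finger opening in mm, from 0 to 95.1, set as the call begins (left out, the last holds). The fingers move at their own pace and stop on an object; the grip force is fixed at half the most. Time passes only in rows, so rows that do not move let the fingers close. It gives the time, the measured TCP pose, the force and the opening at its end, in the units of the state.
- env.state(): the state, without advancing time (a new reading comes with each control period).
- env.read_camera(name): name is "scene" or "top" or "wrist"; returns the picture (384x512x3 uint8, red, green, blue); there is no depth.
- env.get_calibration(name): a dict with "fx", "fy", "cx", "cy" (pixels), "pose" (4x4, takes a point from camera to world coordinates); the wrist camera has in their place "hand_eye" (4x4, takes a point from camera to tool coordinates, whose origin is the TCP and whose axes are the tool frame's). Camera axes: x right, y down, z forward; pixel columns grow to the right and rows downward; lengths in mm; the calibration is good to about 2 mm. The wrist camera is an equidistant fisheye: a pixel r from the principal point sees the ray r / f radians off the axis. A picture is of the moment at which its call begins: read the wrist's pose just before it. get_calibration takes no time and is no camera call.
- env.job_done(): hands the job in, once; it reports no verdict.
The state is a dict: "t": time; "joints": joint angles; "qvel": joint speeds; "tau": joint torques, N m; "eef_pos": TCP position; "tcp_rot": TCP orientation; "ft_force": force on the tool from outside, world axes, zero at the start; "moment": the same for the moment, N m; "opening": opening from 0.0 (shut) to 1.0 (fully open).
Only numpy, scipy, OpenCV 4.12 (cv2) and the standard library are available. Lean on these libraries where they do the work, as an engineer would, in place of code of your own. Each camera call takes 0.05 s, during which the arm holds its last target.

## Working session

There is one attempt and no reset: what is moved stays moved. The work goes in short steps, Python scripts to look and compute and a tool call to move; the robot and the scene stay as the last step left them, time stands still between calls to the robot, and variables do not carry over. Pictures are saved under pics/ and viewed, and the job is handed in when it is done.

Besides the shell and the picture viewer there is one more tool, called after "Call:" by a JSON object that holds its "name" and its "arguments". step_arm: Moves the arm, as the interface text tells. Its arguments: {"type":"object","properties":{"rows":{"type":"array","items":{"type":"array","items":{"type":"number"}}},"grip":{"type":"number"}},"required":["rows"]}

```bash
mkdir -p pics; python3 - <<'E'
from cell import env
import cv2
print(env.state())
for n in ("scene","top"):
    c=env.get_calibration(n); print(n,c)
    im=env.read_camera(n); cv2.imwrite(f"pics/{n}0.png",im[:,:,::-1])
print(env.get_calibration("wrist"))
im=env.read_camera("wrist"); cv2.imwrite("pics/wrist0.png",im[:,:,::-1])
E
```

```text
{'t': 0.0, 'joints': array([-1.28658533e+00,  4.91550831e-01,  1.55945375e+00, -6.79722154e-06,
        1.09173451e+00, -1.05621470e-01]), 'qvel': array([ 0.00028357,  0.00066298,  0.00083053, -0.00035505,  0.00039419,
       -0.00010804]), 'tau': array([ 2.39918532e-03, -6.12644148e+01, -2.58175617e+01,  6.92441245e-02,
        4.82554967e-02, -1.19432270e-04]), 'eef_pos': array([ 237.46403356, -577.88557146,  239.06568506]), 'tcp_rot': array([3.04122952, 1.56964987, 1.8602688 ]), 'ft_force': array([-0.57000303, -0.10165305, -0.81099875]), 'moment': array([-0.00688507, -0.00226204, -0.02441635]), 'opening': 0.9971046240301996}
scene {'fx': 391.31511351382755, 'fy': 391.31511351382755, 'cx': 260.6696564010953, 'cy': 190.6033421425383, 'pose': array([[ 2.18425073e-01,  6.66192815e-01, -7.13076168e-01,
         1.18785829e+03],
       [ 9.75620023e-01, -1.33087022e-01,  1.74509067e-01,
        -8.96733829e+01],
       [ 2.13555033e-02, -7.33808543e-01, -6.79020592e-01,
         7.63084453e+02],
       [ 0.00000000e+00,  0.00000000e+00,  0.00000000e+00,
         1.00000000e+00]])}
top {
[... 206 characters left out ...]
99740234e-01, -1.10134775e-02, -1.99541316e-02,
         9.85053388e+01],
       [ 2.08549416e-02, -8.88630459e-02, -9.95825502e-01,
         1.29148794e+03],
       [ 0.00000000e+00,  0.00000000e+00,  0.00000000e+00,
         1.00000000e+00]])}
{'fx': 297.3186396354542, 'fy': 297.3186396354542, 'cx': 251.6706775471653, 'cy': 188.8031518058871, 'hand_eye': array([[-6.68543192e-04, -2.75102533e-01,  9.61414660e-01,
        -1.45914622e+02],
       [ 4.72597184e-04, -9.61414855e-01, -2.75102260e-01,
         7.82048746e+01],
       [ 9.99999665e-01,  2.70444118e-04,  7.72760038e-04,
         4.28265366e-01],
       [ 0.00000000e+00,  0.00000000e+00,  0.00000000e+00,
         1.00000000e+00]])}
```

View pics/scene0.png

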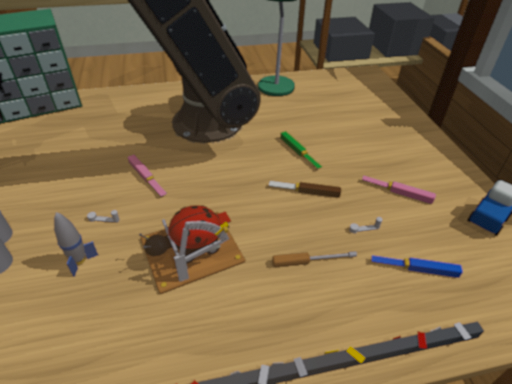

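View pics/top0.png

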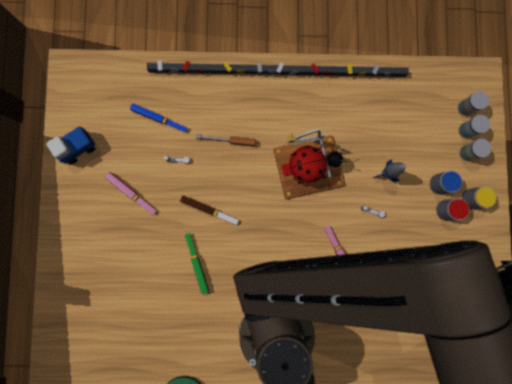

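View pics/wrist0.png

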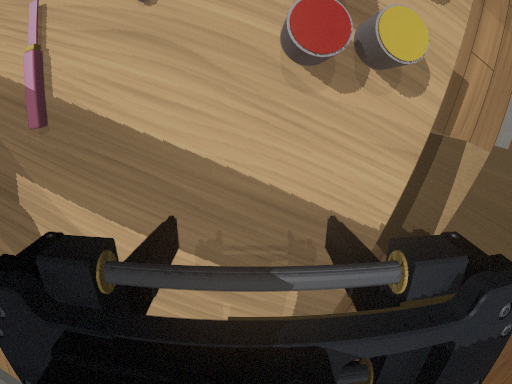

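The top view shows the wanted bar, with a dark brown handle and white blade, at about (210,210). Look-alikes are blue (160,118), pink (130,193), pink (335,240) and green (197,263), plus the nut driver at (228,140). I choose the one at (210,210) and check it in crops.

```bash
python3 - <<'E'
import cv2
im=cv2.imread("pics/top0.png")
cv2.imwrite("pics/c_bar.png",cv2.resize(im[185:235,170:250],None,fx=10,fy=10,interpolation=cv2.INTER_CUBIC))
cv2.imwrite("pics/c_cra.png",cv2.resize(im[125:205,265:365],None,fx=7,fy=7,interpolation=cv2.INTER_CUBIC))
im=cv2.imread("pics/scene0.png")
cv2.imwrite("pics/c_cra2.png",cv2.resize(im[195:295,135:255],None,fx=6,fy=6,interpolation=cv2.INTER_CUBIC))
E
```

```text
(no output)
```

View pics/c_bar.png

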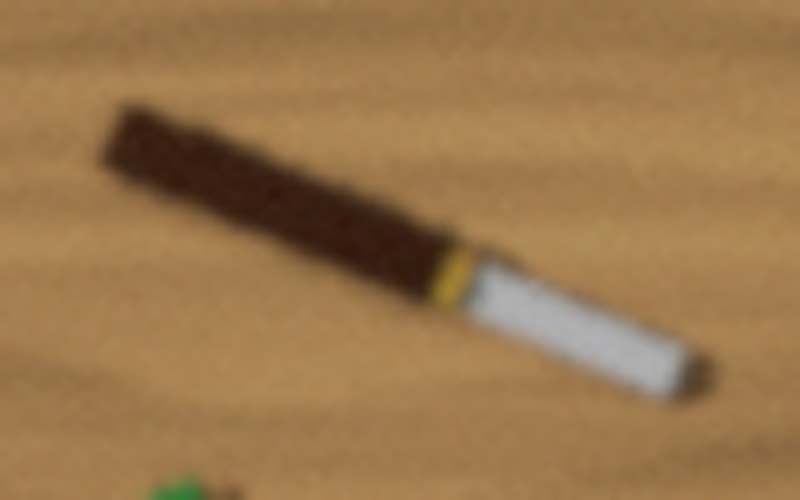

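View pics/c_cra.png

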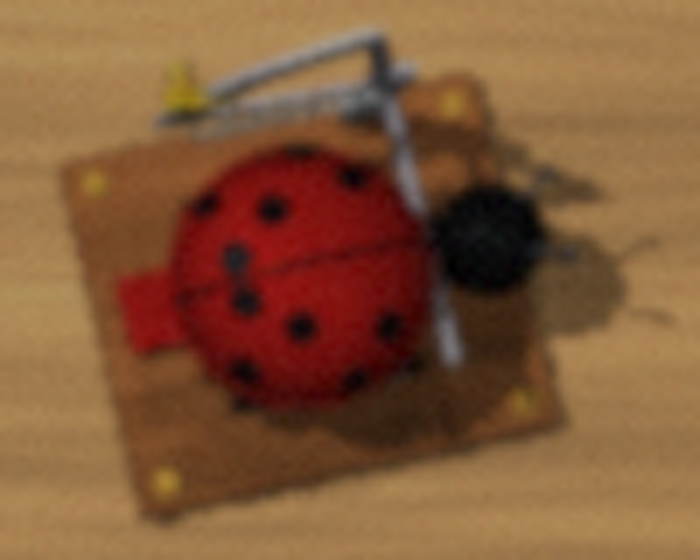

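View pics/c_cra2.png

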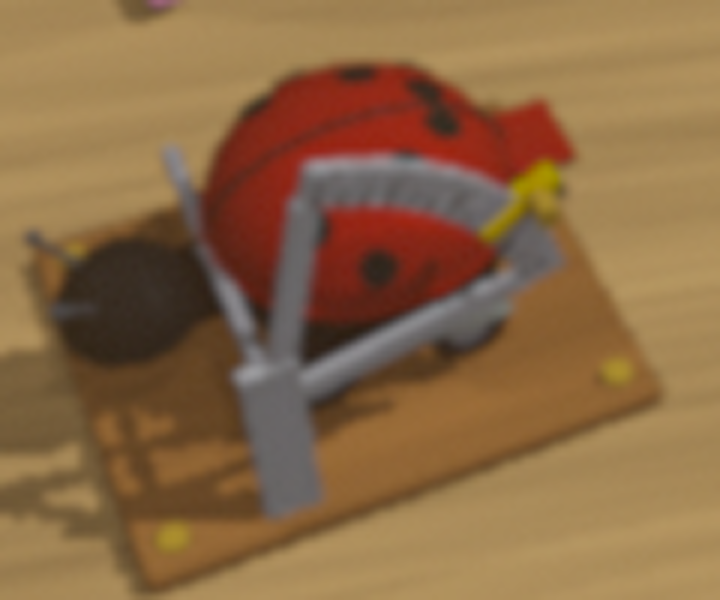

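```bash
cat > h.py <<'E'
import numpy as np, cv2
from cell import env
from scipy.spatial.transform import Rotation as Rn
def ray(n,uv):
    c=env.get_calibration(n);P=c['pose']
    d=P[:3,:3]@np.array([(uv[0]-c['cx'])/c['fx'],(uv[1]-c['cy'])/c['fy'],1.]);return P[:3,3],d
def atz(n,uv,z):
    o,d=ray(n,uv);return o+d*(z-o[2])/d[2]
def proj(n,p):
    c=env.get_calibration(n);P=c['pose'];q=P[:3,:3].T@(np.asarray(p)-P[:3,3])
    return np.array([c['fx']*q[0]/q[2]+c['cx'],c['fy']*q[1]/q[2]+c['cy']])
def crop(u,v,s,ox,oy): return ((u+.5)/s-.5+ox,(v+.5)/s-.5+oy)
def tool():
    s=env.state();return np.array(s['eef_pos']),Rn.from_euler('xyz',s['tcp_rot']).as_matrix()
def wproj(p,T=None):
    c=env.get_calibration('wrist');H=c['hand_eye'];t,R=T or tool()
    q=R.T@(np.asarray(p)-t);q=H[:3,:3].T@(q-H[:3,3]);r=np.hypot(q[0],q[1]);th=np.arctan2(r,q[2])
    return np.array([c['cx']+c['fx']*th*q[0]/r,c['cy']+c['fy']*th*q[1]/r])
def wray(uv,T=None):
    c=env.get_calibration('wrist');H=c['hand_eye'];t,R=T or tool()
    a=np.array([uv[0]-c['cx'],uv[1]-c['cy']])/c['fx'];th=np.hypot(*a)
    d=np.r_[np.sin(th)*a/th,np.cos(th)]
    return t+R@H[:3,3],R@H[:3,:3]@d
E
python3 - <<'E'
from h import *
C=[atz('top',crop(*p,7,265,125),12) for p in [(62,165),(145,520),(562,420),(485,78)]]
for c in C: print(c.round(1))
TL,BL,BR,TR=C
print([np.linalg.norm(a-b).round(1) for a,b in((TL,TR),(BL,BR),(TL,BL),(TR,BR))])
# scene corners
S=[atz('scene',crop(*p,6,135,195),12) for p in [(660,395),(150,590),(30,260)]]
print('scene',[s.round(1) for s in S])
c=sum(C)/4; 
loc=np.array([[-105,90],[-105,-90],[105,-90],[105,90]])
z=sum((a[0]+1j*a[1]-(c[0]+1j*c[1]))*(l[0]-1j*l[1]) for a,l in zip(C,loc)); yaw=np.angle(z); print('cradle',c,yaw)
h=[atz('top',crop(*p,10,170,185),26) for p in [(125,100),(103,163)]]
t=[atz('top',crop(*p,10,170,185),15) for p in [(690,345),(670,400)]]
heel=sum(h)/2;tip=sum(t)/2;print(heel,tip,np.linalg.norm((tip-heel)[:2]))
d=(tip-heel)[:2];print('baryaw',np.arctan2(d[1],d[0]))
# index
cx=np.array([np.cos(yaw),np.sin(yaw),0]);cy=np.array([-cx[1],cx[0],0]);c0=np.r_[c[:2],0]
for p in [(485,240),(555,165)]:
    o,dd=ray('scene',crop(*p,6,135,195)); n=cy; k=(80-(o-c0)@cy)/(dd@cy); q=o+k*dd-c0
    l=np.array([q@cx-45,q[2]-76]);print('idx',l,np.hypot(*l),np.arctan2(l[1],-l[0]))
E
```

```text
[624.1  15.3  12. ]
[451.1 -25.6  12. ]
[ 501.9 -227.9   12. ]
[ 670.2 -192.    12. ]
[np.float64(212.3), np.float64(208.6), np.float64(177.7), np.float64(172.0)]
scene [array([629.1,  12.8,  12. ]), array([ 677.7, -185.9,   12. ]), array([ 508.8, -228.8,   12. ])]
cradle [ 561.840384   -107.53736732   12.        ] -1.3429350922260648
[450.12358841 322.28986476  26.        ] [372.41259328 134.03435641  15.        ] 203.66427076796793
baryaw -1.9622842667699234
idx [-85.06704519  45.55280351] 96.49590708643522 0.4916371856190359
idx [-113.06920259   72.39990103] 134.2623932600046 0.569536592789581
```

```bash
cat >> h.py <<'E'
YAW=-1.3429; C0=np.array([561.8,-107.5,0.])
def cw(p):
    c,s=np.cos(YAW),np.sin(YAW);p=np.asarray(p,float);return C0+np.array([c*p[0]-s*p[1],s*p[0]+c*p[1],p[2]])
def plan(tp,TR,n=None,via=()):
    """rows in tool frame to reach tp,TR from now"""
    t,R=tool();rows=[]
    D=Rn.from_matrix(R.T@TR).as_rotvec();d=np.linalg.norm(tp-t)
    n=n or int(max(np.ceil(d/60),np.ceil(np.linalg.norm(D)/.18),1))
    pos=t.copy();RR=R.copy()
    for i in range(n):
        step=(tp-t)/n; rows.append(np.r_[RR.T@step,D/n]);RR=RR@Rn.from_rotvec(D/n).as_matrix()
    for r in rows: print([round(float(x),1) if i<3 else round(float(x),3) for i,x in enumerate(r)])
def grot(yaw,pitch,flip=1):
    """tool R gripping bar whose x dir has yaw, nose-down pitch; tool x=-bar z; tool z=flip*bar y"""
    B=Rn.from_euler('ZY',[yaw,pitch]).as_matrix()
    x=-B[:,2];z=flip*B[:,1];return np.c_[x,np.cross(z,x),z]
E
python3 - <<'E'
from h import *
t,R=tool();print(R.round(3))
for f in(1,-1):
    T=grot(-1.962,0,f);print(f,Rn.from_matrix(R.T@T).as_rotvec(),Rn.from_matrix(R.T@grot(YAW,0,f)).as_rotvec());
    print('tool y',T[:,1])
for n,p in(('rocket',(394,172)),('crankB',(373,211)),('cradle',cw([0,0,0]))):
    print(n, atz('top',p,0) if len(p)==2 else p)
E
```

```text
[[-0.     0.925  0.38 ]
 [ 0.001  0.38  -0.925]
 [-1.     0.    -0.001]]
1 [-7.89787143e-01 -7.57359231e-04 -4.12300189e-04] [-1.40888710e+00 -6.31335106e-04 -6.60641077e-04]
tool y [0.38130143 0.92445077 0.        ]
-1 [ 2.35180529e+00 -5.11704148e-04  9.39955572e-04] [ 1.73270535e+00 -6.90539625e-04  6.59907358e-04]
tool y [-0.38130143 -0.92445077  0.        ]
rocket [ 548.93794595 -401.59999515    0.        ]
crankB [ 413.82246462 -326.35055995    0.        ]
cradle [ 561.8 -107.5    0. ]
```

```bash
python3 - <<'E'
from h import *
t,R=tool()
plan(np.array([450,-400,320.]),R)
E
```

```text
[-16.1, 52.8, -16.8, 0.0, 0.0, 0.0]
[-16.1, 52.8, -16.8, 0.0, 0.0, 0.0]
[-16.1, 52.8, -16.8, 0.0, 0.0, 0.0]
[-16.1, 52.8, -16.8, 0.0, 0.0, 0.0]
[-16.1, 52.8, -16.8, 0.0, 0.0, 0.0]
```

Call:
{"name": "step_arm", "arguments": {"rows": [[-16, 52, -17, 0, 0, 0], [-16, 53, -17, 0, 0, 0], [-16, 53, -17, 0, 0, 0], [-16, 53, -17, 0, 0, 0], [-16, 53, -17, 0, 0, 0], [0, 0, 0, 0, 0, 0]], "grip": 60}}

```text
t: 0.9
eef_pos: [455.1, -394.1, 320.0]
tcp_rot: [3.007, 1.567, 1.824]
ft_force: [0.2, -0.8, -0.6]
opening: 0.627
```

```bash
python3 - <<'E'
from h import *
plan(np.array([575,-50,330.]),grot(-1.962,0,1),8)
E
```

```text
[-1.1, 30.1, -34.2, -0.099, -0.0, -0.0]
[-1.1, 33.4, -31.0, -0.099, -0.0, -0.0]
[-1.1, 36.3, -27.6, -0.099, -0.0, -0.0]
[-1.2, 38.8, -23.8, -0.099, -0.0, -0.0]
[-1.2, 41.0, -19.9, -0.099, -0.0, -0.0]
[-1.2, 42.7, -15.7, -0.099, -0.0, -0.0]
[-1.2, 44.1, -11.4, -0.099, -0.0, -0.0]
[-1.2, 45.0, -7.0, -0.099, -0.0, -0.0]
```

Call:
{"name": "step_arm", "arguments": {"rows": [[-1, 30, -34, -0.1, 0, 0], [-1, 33, -31, -0.1, 0, 0], [-1, 36, -28, -0.1, 0, 0], [-1, 39, -24, -0.1, 0, 0], [-1, 41, -20, -0.1, 0, 0], [-1, 43, -16, -0.1, 0, 0], [-1, 44, -11, -0.1, 0, 0], [-1, 45, -7, -0.1, 0, 0]]}}

```text
t: 1.9
eef_pos: [569.8, -45.3, 325.0]
tcp_rot: [2.898, 1.562, 2.531]
ft_force: [0.5, -0.3, 1.0]
opening: 0.627
```

```bash
python3 - <<'E'
from h import *
print(tool())
im=env.read_camera("wrist"); cv2.imwrite("pics/wrist1.png",im[:,:,::-1])
im=env.read_camera("scene"); cv2.imwrite("pics/scene1.png",im[:,:,::-1])
print(tool())
plan(np.array([409,222.5,130.]),grot(-1.962,0,1),7)
E
```

```text
(array([569.76245815, -45.33354763, 325.02239159]), array([[-0.00754743,  0.35877995,  0.93339166],
       [ 0.00528023,  0.93341953, -0.35874797],
       [-0.99995758,  0.0022209 , -0.00893936]]))
(array([570.16635127, -43.38300335, 324.94963368]), array([[-0.00740976,  0.35618573,  0.9343858 ],
       [ 0.00598359,  0.93441052, -0.3561477 ],
       [-0.99995465,  0.00295201, -0.00905502]]))
[28.2, 27.2, -34.8, 0.004, -0.001, -0.0]
[28.2, 27.1, -34.9, 0.004, -0.001, -0.0]
[28.1, 27.0, -35.1, 0.004, -0.001, -0.0]
[28.1, 26.8, -35.2, 0.004, -0.001, -0.0]
[28.0, 26.7, -35.4, 0.004, -0.001, -0.0]
[28.0, 26.6, -35.5, 0.004, -0.001, -0.0]
[27.9, 26.5, -35.6, 0.004, -0.001, -0.0]
```

View pics/wrist1.png

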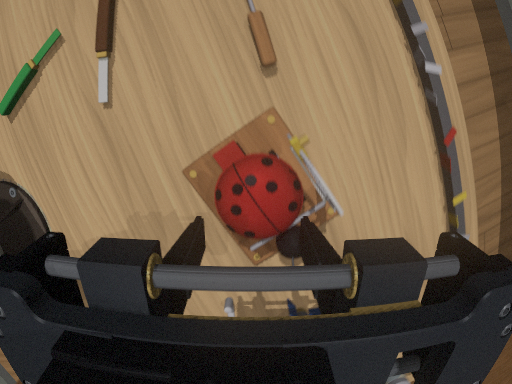

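```bash
python3 - <<'E'
from h import *
T=(np.array([569.76,-45.33,325.02]),np.array([[-0.00754743,  0.35877995,  0.93339166],[ 0.00528023,  0.93341953, -0.35874797],[-0.99995758,  0.0022209 , -0.00893936]]))
P={'cA':cw([-105,-90,12]),'cB':cw([-105,90,12]),'tabL':cw([-100,18,80]),'tabR':cw([-100,-18,80]),'hinge':cw([45,80,76]),'tip':np.array([372.4,134,13])}
for k,v in P.items(): print(k,wproj(v,T).round(1))
for a in (.5,.6,.7,.8,.9): print(a,wproj(cw([45-98*np.cos(a),80,76+98*np.sin(a)]),T).round(1),wproj(cw([45-130*np.cos(a),80,76+130*np.sin(a)]),T).round(1), proj('scene',cw([45-98*np.cos(a),80,76+98*np.sin(a)])).round(1),proj('scene',cw([45-130*np.cos(a),80,76+130*np.sin(a)])).round(1))
im=cv2.imread('pics/wrist1.png');cv2.imwrite('pics/w1c.png',cv2.resize(im[90:240,170:350],None,fx=4.4,fy=4,interpolation=cv2.INTER_CUBIC)[:600])
im=cv2.imread('pics/scene1.png');cv2.imwrite('pics/s1c.png',cv2.resize(im[200:270,160:250],None,fx=8,fy=8,interpolation=cv2.INTER_CUBIC))
E
```

```text
cA [179.4 171.5]
cB [272.9 107.1]
tabL [232.7 140.8]
tabR [210.8 155.9]
hinge [327.  201.4]
tip [103.1 101.8]
0.5 [301.1 157.1] [290. 139.] [215.8 234. ] [227.7 225.1]
0.6 [304.4 162. ] [294.6 145.3] [213.3 232.2] [224.5 222.6]
0.7 [308.2 167.4] [299.8 152.7] [210.4 230.6] [220.8 220.4]
0.8 [312.3 173.5] [305.6 161.1] [207.2 229.3] [216.6 218.6]
0.9 [316.7 180.2] [311.9 170.5] [203.6 228.4] [211.9 217.1]
```

View pics/w1c.png

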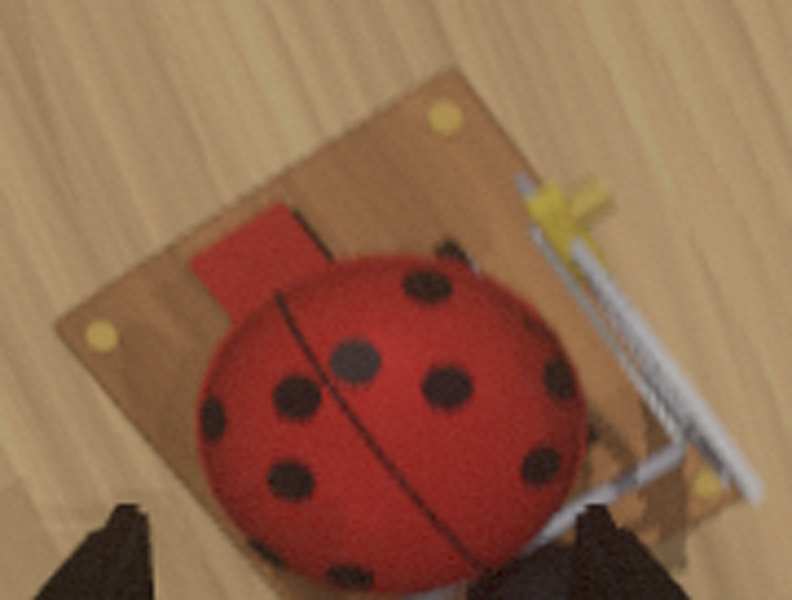

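View pics/s1c.png

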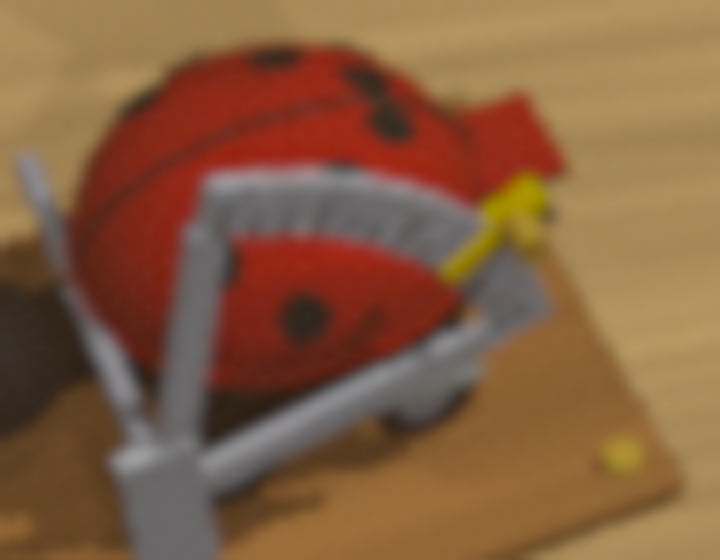

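Call:
{"name": "step_arm", "arguments": {"rows": [[28, 27, -35, 0, 0, 0], [28, 27, -35, 0, 0, 0], [28, 27, -35, 0, 0, 0], [28, 27, -35, 0, 0, 0], [28, 27, -35, 0, 0, 0], [28, 27, -36, 0, 0, 0], [14, 14, -18, 0, 0, 0], [0, 0, 0, 0, 0, 0]]}}

```text
t: 3.0
eef_pos: [413.6, 202.1, 137.5]
tcp_rot: [-2.984, 1.56, 2.923]
ft_force: [0.3, 0.3, 0.7]
opening: 0.633
```

```bash
python3 - <<'E'
from h import *
T=tool();print(T)
im=env.read_camera("wrist"); cv2.imwrite("pics/wrist2.png",im[:,:,::-1])
o=np.array([409,222.5,0]);d=np.array([np.cos(-1.962),np.sin(-1.962),0])
for s,z in((-108,26),(12,26),(97,15)): print(wproj(o+d*s+[0,0,z],T))
E
```

```text
(array([413.5848421 , 202.087852  , 137.52891818]), array([[-0.01013358,  0.36772605,  0.92987895],
       [ 0.00225169,  0.92993273, -0.36772278],
       [-0.99994612, -0.00163255, -0.01025155]]))
[240.09400064  51.31619233]
[238.73353523 187.09991513]
[239.29860299 263.13300841]
```

View pics/wrist2.png

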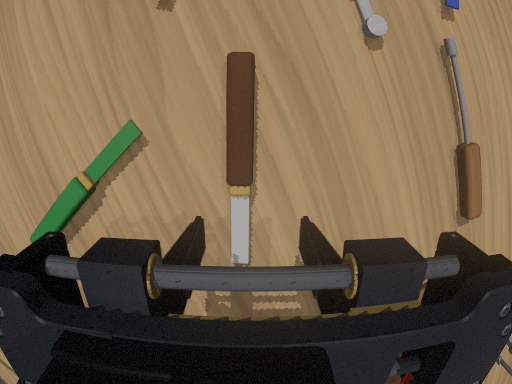

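```bash
python3 - <<'E'
from h import *
plan(np.array([409,222.5,28.]),grot(-1.962,0,1),4)
E
```

```text
[27.5, 4.4, -2.9, 0.003, -0.002, 0.0]
[27.5, 4.4, -3.0, 0.003, -0.002, 0.0]
[27.5, 4.4, -3.0, 0.003, -0.002, 0.0]
[27.5, 4.3, -3.1, 0.003, -0.002, 0.0]
```

Call:
{"name": "step_arm", "arguments": {"rows": [[27, 6, -4, 0.005, -0.004, 0], [27, 6, -4, 0.005, -0.004, 0], [27, 5, -3, 0.002, -0.002, 0], [15, 1, -1, 0, 0, 0], [0, 0, 0, 0, 0, 0]]}}

```text
t: 3.68
eef_pos: [416.0, 218.1, 42.4]
tcp_rot: [0.447, 1.563, 0.049]
ft_force: [0.4, -0.4, -0.6]
opening: 0.636
```

```bash
python3 - <<'E'
from h import *
T=tool();print(T)
plan(np.array([409,222.5,28.]),grot(-1.962,0,1),1)
im=env.read_camera("wrist"); cv2.imwrite("pics/wrist3.png",im[:,:,::-1])
E
```

```text
(array([415.95442909, 218.08615729,  42.43489809]), array([[ 7.54533970e-03,  3.87782409e-01,  9.21720061e-01],
       [ 3.67481706e-04,  9.21745162e-01, -3.87795978e-01],
       [-9.99971466e-01,  3.26476765e-03,  6.81237742e-03]]))
[14.4, 1.3, -8.2, -0.007, 0.007, -0.003]
```

View pics/wrist3.png

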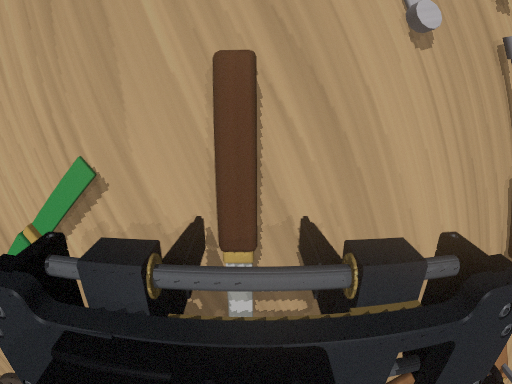

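Call:
{"name": "step_arm", "arguments": {"rows": [[7, 2, -8, -0.007, 0.007, 0], [7, 0, 0, 0, 0, 0], [0, 0, 0, 0, 0, 0]]}}

```text
t: 4.1
eef_pos: [410.5, 222.9, 29.8]
tcp_rot: [1.197, 1.564, 0.805]
ft_force: [0.6, 0.2, -0.4]
opening: 0.632
```

```bash
python3 - <<'E'
from h import *
T=tool();print(T)
plan(np.array([409,222.5,28.]),grot(-1.962,0,1),1)
E
```

```text
(array([410.50987433, 222.91392345,  29.75650246]), array([[ 0.00444259,  0.38208562,  0.92411625],
       [ 0.00462189,  0.92410765, -0.38210428],
       [-0.99997945,  0.00596869,  0.00233948]]))
[1.7, -1.0, -1.2, -0.001, 0.002, -0.006]
```

Call:
{"name": "step_arm", "arguments": {"rows": [[1.5, -1, -1, 0, 0, -0.006], [0, 0, 0, 0, 0, 0], [0, 0, 0, 0, 0, 0], [0, 0, 0, 0, 0, 0], [0, 0, 0, 0, 0, 0], [0, 0, 0, 0, 0, 0]], "grip": 0}}

```text
t: 4.85
eef_pos: [409.3, 222.5, 28.6]
tcp_rot: [-0.005, 1.568, -0.396]
ft_force: [-0.7, -0.6, -0.7]
opening: 0.252
```

Call:
{"name": "step_arm", "arguments": {"rows": [[-30, 0, 0, 0, 0, 0], [-40, 0, 0, 0, 0, 0], [-40, 0, 0, 0, 0, 0], [0, 0, 0, 0, 0, 0]]}}

```text
t: 5.35
eef_pos: [408.8, 222.4, 141.1]
tcp_rot: [-0.73, 1.569, -1.122]
ft_force: [-0.4, -0.8, -1.2]
opening: 0.253
```

```bash
python3 - <<'E'
from h import *
T=tool();print(T)
im=env.read_camera("wrist"); cv2.imwrite("pics/wrist4.png",im[:,:,::-1])
im=env.read_camera("scene"); cv2.imwrite("pics/scene4.png",im[:,:,::-1])
im=env.read_camera("top"); cv2.imwrite("pics/top4.png",im[:,:,::-1])
E
```

```text
(array([408.75721782, 222.44647496, 141.12382321]), array([[ 8.61958516e-04,  3.81900602e-01,  9.24203001e-01],
       [-1.78837272e-03,  9.24202455e-01, -3.81898708e-01],
       [-9.99998029e-01, -1.32363859e-03,  1.47960480e-03]]))
```

View pics/wrist4.png

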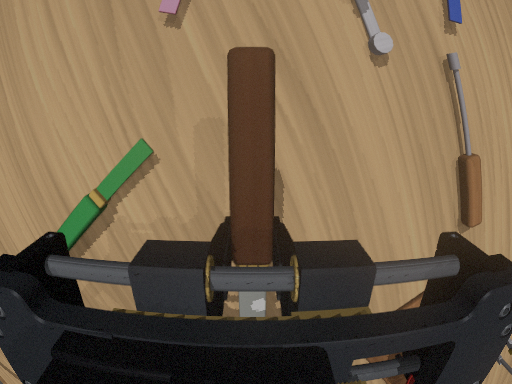

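View pics/scene4.png

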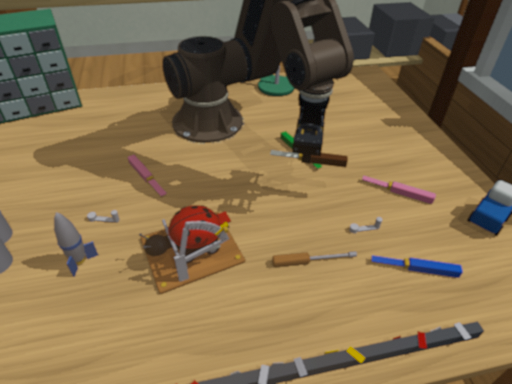

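```bash
python3 - <<'E'
from h import *
import h
from scipy.optimize import least_squares
T1=(np.array([569.76,-45.33,325.02]),np.array([[-0.00754743,  0.35877995,  0.93339166],[ 0.00528023,  0.93341953, -0.35874797],[-0.99995758,  0.0022209 , -0.00893936]]))
W=lambda u,v:((u+.5)/4.4-.5+170,(v+.5)/4-.5+90)
obs=[]
for l,p in zip([(-105,90,12),(-105,-90,12),(105,-90,12),(105,90,12)],[(62,165),(145,520),(562,420),(485,78)]): obs.append(('top',l,crop(*p,7,265,125)))
for l,p in zip([(-105,90,12),(105,90,12),(105,-90,12)],[(660,395),(150,590),(30,260)]): obs.append(('scene',l,crop(*p,6,135,195)))
for l,p in zip([(-105,-90,12),(-105,90,12),(-100,-18,80),(-100,18,80)],[(55,325),(455,66),(190,262),(285,203)]): obs.append(('w',l,W(*p)))
for p,l in [((122,285),(-100,18,80)),((138,352),(-100,-18,80))]: obs.append(('top',l,crop(*p,7,265,125)))
def res(v,s=None):
    h.C0[:2]=v[:2];h.YAW=v[2];r=[]
    for n,l,p in obs:
        if s and n!=s: continue
        q=wproj(cw(l),T1) if n=='w' else proj(n,cw(l)); r.append(q-np.array(p))
    return np.concatenate(r)
for s in (None,'top','scene','w'):
    o=least_squares(lambda v:res(v,s),[561.8,-107.5,-1.343],x_scale=[1,1,.01]);print(s,o.x,o.fun.round(1))
v=least_squares(res,[561.8,-107.5,-1.343],x_scale=[1,1,.01],loss='soft_l1').x;print(v)
res(v)
S=lambda u,v:np.array(crop(u,v,8,160,200))
iobs=[('scene',98,S(445,278)),('scene',132,S(542,188)),('w',98,np.array(W(590,262))),('w',132,np.array(W(540,198)))]
for n,r,p in iobs:
  for a in (.5,.55,.6,.65,.7,.75):
    P=cw([45-r*np.cos(a),80,76+r*np.sin(a)]); print(n,r,a,(wproj(P,T1) if n=='w' else proj(n,P))-p)
E
```

```text
None [ 564.95379116 -107.33817359   -1.33248349] [-0.2 -1.   0.3 -0.5  0.8 -0.1 -1.1 -2.   1.2 -0.7 -1.  -0.  -0.7 -1.9
 -1.2  0.7  0.8  0.1 -0.5  0.4 -0.2 -0.2 -0.7 -1.5 -0.4 -0.3]
top [ 561.6487178  -108.13566164   -1.34093284] [ 0.2 -0.4  0.2  0.3  0.9  1.2 -0.6 -0.9 -0.5 -0.8 -0.2  0.5]
scene [ 566.82711541 -107.18056421   -1.32697811] [ 1.5 -0.3 -0.6  0.8 -0.8 -1.1]
w [ 565.99611411 -107.05994007   -1.32678014] [-0.8  0.7  0.9 -0.3 -0.1  0.2  0.  -0.5]
[ 564.94801742 -107.2863335    -1.33352607]
scene 98 0.5 [1.18065501 0.52093683]
scene 98 0.55 [-0.00766876 -0.41306009]
scene 98 0.6 [-1.2952731  -1.28379689]
scene 98 0.65 [-2.68014848 -2.08816904]
scene 98 0.7 [-4.15995611 -2.82317766]
scene 98 0.75 [-5.73202009 -3.48594601]
scene 132 0.5 [1.68633084 2.23620991]
scene 132 0.55 [0.15717153 0.91744429]
scene 132 0.6 [-1.51073068 -0.32011735]
scene 132 0.65 [-3.31551236 -1.47175239]
scene 132 0.7 [-5.25483114 -2.53282675]
scene 132 0.75 [-7.32584442 -3.49882139]
w 98 0.5 [-0.84844287  0.63393513]
w 98 0.55 [0.8183888  2.92787714]
w 98 0.6 [2.59078327 5.39594665]
w 98 0.65 [4.46359337 8.03299593]
w 98 0.7 [ 6.43068045 10.83239734]
w 98 0.75 [ 8.4849129  13.78599031]
w 132 0.5 [-1.35424329 -2.65981094]
w 132 0.55 [0.90303205 0.33416217]
w 132 0.6 [3.34304103 3.61907027]
w 132 0.65 [5.96041125 7.19244189]
w 132 0.7 [ 8.74756515 11.04881399]
w 132 0.75 [11.69458693 15.17941512]
```

```bash
sed -i 's/^YAW=.*/YAW=-1.328; C0=np.array([565.8,-107.1,0.])/' h.py; cat >> h.py <<'E'
TIP=np.array([15.6,-97,0.])
def tippose(p,pitch):
    R=grot(YAW,pitch,1);return cw(p)-R@TIP,R
def where():
    t,R=tool();w=t+R@TIP-C0;c,s=np.cos(YAW),np.sin(YAW)
    b=-R[:,1];pit=-np.arcsin(b[2])
    print('tip in cradle',np.array([c*w[0]+s*w[1],-s*w[0]+c*w[1],w[2]]).round(1),'pitch',pit.round(3),'yawerr',(np.arctan2(b[1],b[0])-YAW).round(3),'roll',np.arcsin(R[2,2]).round(3))
E
python3 - <<'E'
from h import *
where();plan(*tippose([-135,0,110],.05),5)
print(wproj(tool()[0]+tool()[1]@np.array([2.6,108,0])))
E
```

```text
tip in cradle [-279.3 -132.1  123.1] pitch -0.005 yawerr -0.635 roll -0.003
[1.5, -11.5, 27.0, -0.127, 0.002, 0.01]
[1.3, -14.8, 25.3, -0.127, 0.002, 0.01]
[1.1, -17.9, 23.2, -0.127, 0.002, 0.01]
[0.9, -20.8, 20.8, -0.127, 0.002, 0.01]
[0.6, -23.2, 18.0, -0.127, 0.002, 0.01]
[250.24822356  46.06376819]
```

Call:
{"name": "step_arm", "arguments": {"rows": [[1.5, -11.5, 27, -0.127, 0, 0.01], [1.3, -15, 25, -0.127, 0, 0.01], [1, -18, 23, -0.127, 0, 0.01], [1, -21, 21, -0.127, 0, 0.01], [0.6, -23, 18, -0.127, 0, 0.01], [0, 0, 0, 0, 0, 0]]}}

```text
t: 6.25
eef_pos: [510.5, 114.2, 121.4]
tcp_rot: [1.65, 1.524, 1.914]
ft_force: [-0.7, 0.3, -1.1]
opening: 0.25
```

```bash
python3 - <<'E'
from h import *
where();plan(*tippose([-130,0,70.3],.05),2)
im=env.read_camera("wrist"); cv2.imwrite("pics/wrist5.png",im[:,:,::-1])
im=env.read_camera("scene"); cv2.imwrite("pics/scene5.png",cv2.resize(im[140:290,140:340,::-1],None,fx=4,fy=4))
E
```

```text
tip in cradle [-131.9    1.5  101.2] pitch 0.047 yawerr 0.021 roll -0.004
[15.2, -1.7, 0.3, 0.01, -0.002, 0.002]
[15.2, -1.7, 0.2, 0.01, -0.002, 0.002]
```

View pics/scene5.png

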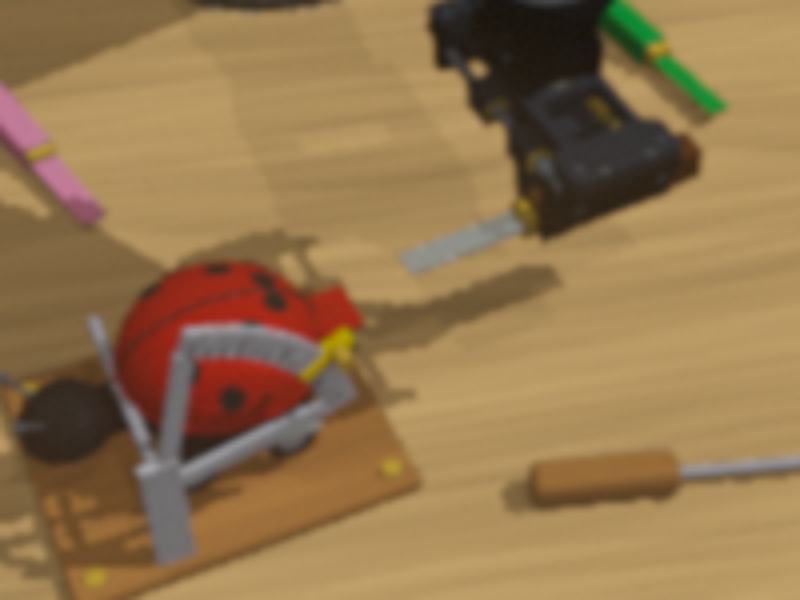

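View pics/wrist5.png

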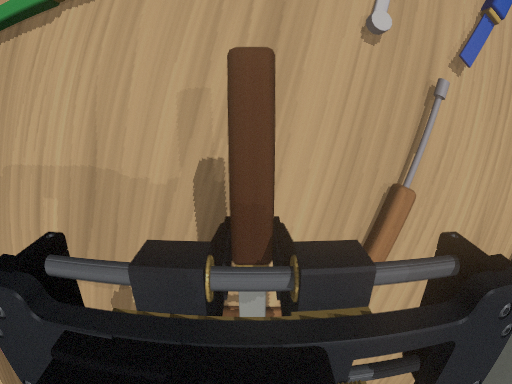

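Call:
{"name": "step_arm", "arguments": {"rows": [[15, -1.5, 0, 0.01, 0, 0], [15, -1.5, 0, 0.01, 0, 0], [0, 0, 0, 0, 0, 0]]}}

```text
t: 6.72
eef_pos: [507.5, 115.2, 88.6]
tcp_rot: [1.738, 1.523, 1.979]
ft_force: [-0.4, -0.6, -0.7]
opening: 0.251
```

```bash
python3 - <<'E'
from h import *
where();plan(*tippose([-73,0,70.3],.05),3)
im=env.read_camera("scene"); cv2.imwrite("pics/scene6.png",cv2.resize(im[190:240,190:270,::-1],None,fx=9,fy=9,interpolation=cv2.INTER_CUBIC))
t,R=tool();P=t+R@TIP;print([proj('scene',P+R@np.array([-2,0,s])) for s in(-9,9)])
print([proj('scene',cw(p)) for p in((-100,-18,80),(-100,18,80),(-100,18,76))])
E
```

```text
tip in cradle [-133.6   -3.4   68.4] pitch 0.047 yawerr -0.002 roll -0.008
[-1.7, -20.2, 1.1, -0.001, -0.003, 0.001]
[-1.7, -20.2, 1.1, -0.001, -0.003, 0.001]
[-1.7, -20.2, 1.0, -0.001, -0.003, 0.001]
[array([238.88224781, 210.7448595 ]), array([241.90869176, 215.57979074])]
[array([225.22958325, 210.85096478]), array([231.1228093 , 220.70573604]), array([231.17318788, 221.8535466 ])]
```

View pics/scene6.png

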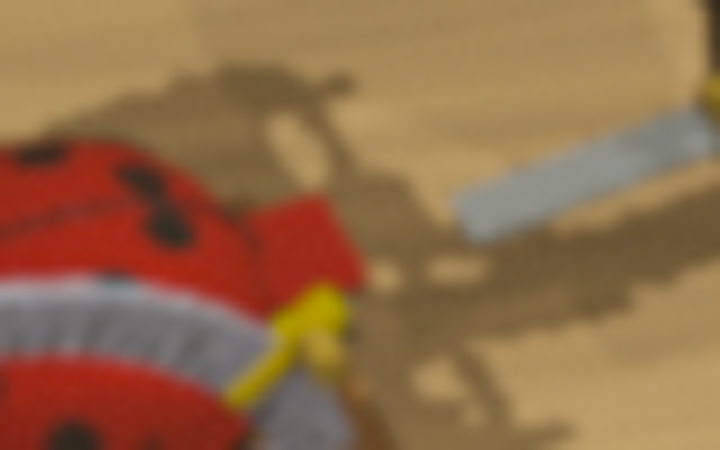

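Call:
{"name": "step_arm", "arguments": {"rows": [[-2, 0, 3, 0, -0.006, 0], [-0.5, -10, 0.5, 0, 0, 0], [0, 0, 0, 0, 0, 0]]}}

```text
t: 7.15
eef_pos: [514.5, 105.9, 92.1]
tcp_rot: [1.552, 1.524, 1.794]
ft_force: [-0.0, -0.6, -0.7]
opening: 0.249
```

```bash
python3 - <<'E'
from h import *
where();plan(*tippose([-74,0,70.3],.05),3);print(env.state()['ft_force'])
E
```

```text
tip in cradle [-122.9    1.3   72. ] pitch 0.046 yawerr -0.001 roll 0.001
[-0.3, -16.3, -0.4, -0.0, 0.0, 0.001]
[-0.3, -16.3, -0.4, -0.0, 0.0, 0.001]
[-0.3, -16.3, -0.4, -0.0, 0.0, 0.001]
[-0.03670607 -0.5799717  -0.70158644]
```

Call:
{"name": "step_arm", "arguments": {"rows": [[0.8, -9, -0.5, 0, 0, 0], [0, 0, 0, 0, 0, 0]]}}

```text
t: 7.4
eef_pos: [516.3, 96.2, 91.1]
tcp_rot: [1.541, 1.524, 1.782]
ft_force: [0.4, -0.6, -0.2]
opening: 0.249
```

```bash
python3 - <<'E'
from h import *
where();plan(*tippose([-74,0,70.3],.05),4);print(env.state()['ft_force'])
im=env.read_camera("scene"); cv2.imwrite("pics/scene7.png",cv2.resize(im[190:240,190:270,::-1],None,fx=9,fy=9,interpolation=cv2.INTER_CUBIC))
E
```

```text
tip in cradle [-113.     0.7   71. ] pitch 0.046 yawerr -0.002 roll 0.001
[-0.4, -9.8, -0.2, -0.0, 0.0, 0.001]
[-0.4, -9.8, -0.2, -0.0, 0.0, 0.001]
[-0.4, -9.8, -0.2, -0.0, 0.0, 0.001]
[-0.4, -9.8, -0.2, -0.0, 0.0, 0.001]
[ 0.38095156 -0.61740507 -0.24863646]
```

View pics/scene7.png

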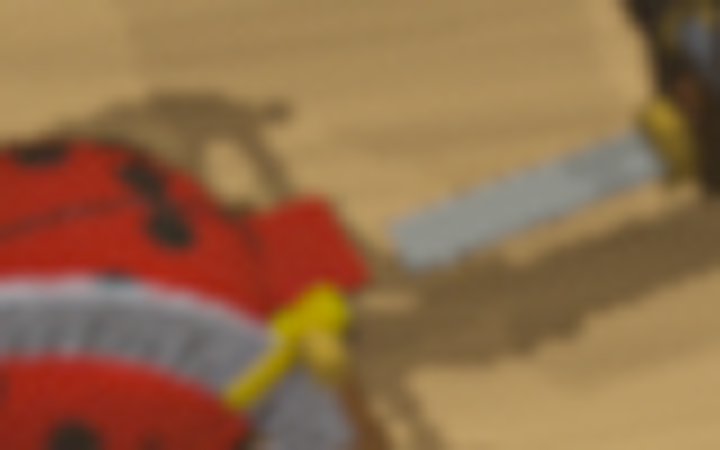

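Call:
{"name": "step_arm", "arguments": {"rows": [[0, -8, 0, 0, 0, 0], [-0.2, -8, 0, 0, 0, 0], [0, 0, 0, 0, 0, 0]]}}

```text
t: 7.82
eef_pos: [520.4, 79.8, 90.5]
tcp_rot: [1.542, 1.524, 1.783]
ft_force: [-0.6, 0.1, -1.0]
opening: 0.247
```

```bash
python3 - <<'E'
from h import *
where();plan(*tippose([-74,0,70.3],.05),2);print(env.state()['ft_force'],env.state()['moment'])
im=env.read_camera("scene"); cv2.imwrite("pics/scene8.png",cv2.resize(im[190:240,190:270,::-1],None,fx=9,fy=9,interpolation=cv2.INTER_CUBIC))
E
```

```text
tip in cradle [-96.1   0.7  70.4] pitch 0.046 yawerr -0.002 roll 0.001
[-0.6, -11.1, -0.4, -0.001, 0.001, 0.002]
[-0.7, -11.1, -0.4, -0.001, 0.001, 0.002]
[-0.57353143  0.12976777 -1.03610132] [-0.08316857 -0.12568579  0.05654073]
```

View pics/scene8.png

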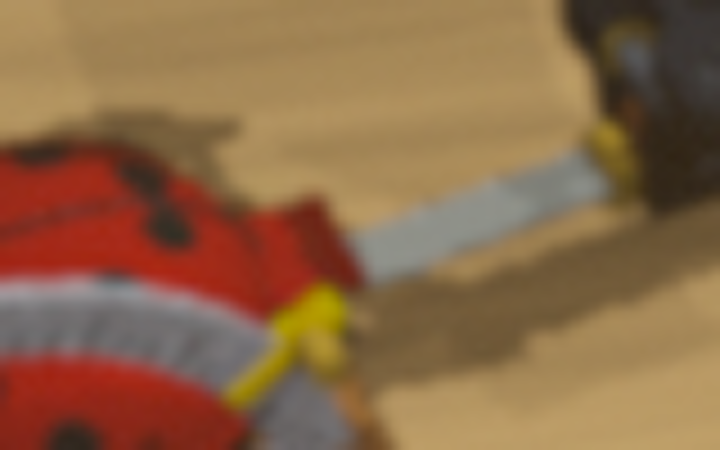

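The blade's tip disappears under the tab at about (365,265) in the crop, well centred and with no contact force. I continue.

Call:
{"name": "step_arm", "arguments": {"rows": [[-0.3, -9, -0.3, 0, 0, 0], [-0.5, -9, -0.3, 0, 0, 0], [0, 0, 0, 0, 0, 0]]}}

```text
t: 8.25
eef_pos: [524.3, 61.2, 90.5]
tcp_rot: [1.543, 1.524, 1.784]
ft_force: [0.3, 0.8, -0.0]
opening: 0.252
```

```bash
python3 - <<'E'
from h import *
where();print(env.state()['ft_force'],env.state()['moment'])
im=env.read_camera("scene"); cv2.imwrite("pics/scene9.png",cv2.resize(im[190:240,190:270,::-1],None,fx=9,fy=9,interpolation=cv2.INTER_CUBIC))
E
```

```text
tip in cradle [-77.1   0.   70.4] pitch 0.046 yawerr -0.001 roll 0.001
[ 0.31931306  0.83778632 -0.02603249] [-0.0252505  -0.10673805  0.05578375]
```

View pics/scene9.png

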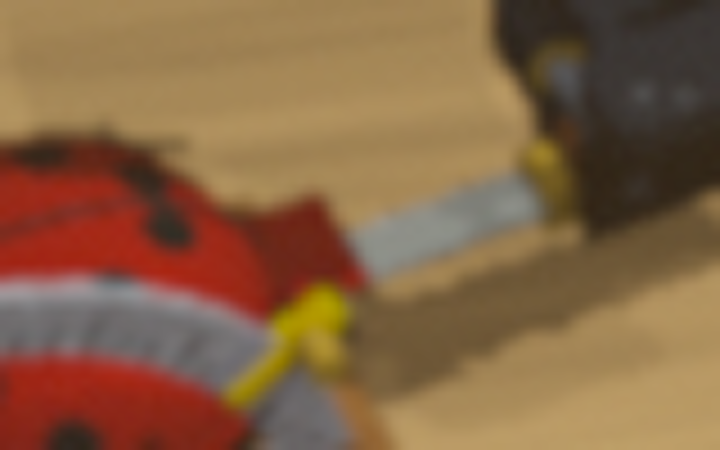

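Call:
{"name": "step_arm", "arguments": {"rows": [[-4, 0, 0, 0, 0, 0], [-4, 0, 0, 0, 0, 0], [-4, 0, 0, 0, 0, 0]]}}

```text
t: 8.68
eef_pos: [523.8, 61.0, 102.5]
tcp_rot: [1.576, 1.524, 1.818]
ft_force: [1.2, -1.3, -5.9]
opening: 0.249
```

```bash
python3 - <<'E'
from h import *
where();print(env.state()['ft_force'],env.state()['moment'])
im=env.read_camera("scene"); cv2.imwrite("pics/scene10.png",cv2.resize(im[180:250,180:270,::-1],None,fx=8,fy=8,interpolation=cv2.INTER_CUBIC))
E
```

```text
tip in cradle [-77.1  -0.4  82.4] pitch 0.047 yawerr -0.001 roll -0.0
[ 1.19148475 -1.32648362 -5.85460731] [-0.05979678 -0.17111938 -0.03189109]
```

View pics/scene10.png

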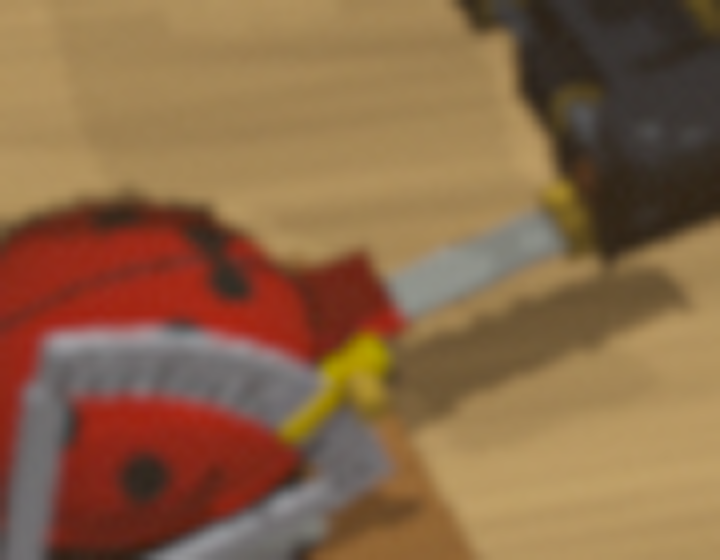

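Call:
{"name": "step_arm", "arguments": {"rows": [[-4, 0, 0, 0, 0, 0], [-4, 0, 0, 0, 0, 0]]}}

```text
t: 8.98
eef_pos: [523.7, 60.7, 111.1]
tcp_rot: [1.588, 1.524, 1.83]
ft_force: [0.7, -0.6, -6.3]
opening: 0.249
```

```bash
python3 - <<'E'
from h import *
where();print(env.state()['ft_force'],env.state()['moment'])
im=env.read_camera("scene"); cv2.imwrite("pics/scene11.png",cv2.resize(im[180:250,180:270,::-1],None,fx=8,fy=8,interpolation=cv2.INTER_CUBIC))
im=env.read_camera("wrist"); cv2.imwrite("pics/wrist11.png",im[:,:,::-1])
E
```

```text
tip in cradle [-76.8  -0.7  91. ] pitch 0.047 yawerr -0.001 roll -0.001
[ 0.74887599 -0.57158275 -6.28160125] [ 0.04913401 -0.1779712   0.04415134]
```

View pics/scene11.png

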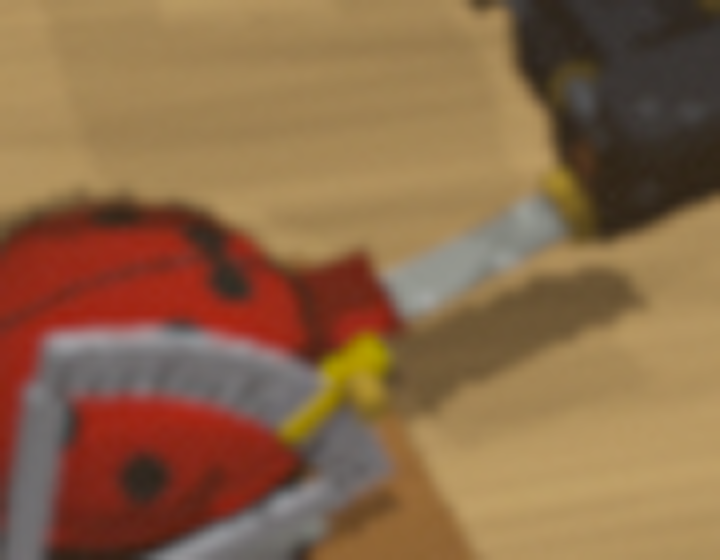

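View pics/wrist11.png

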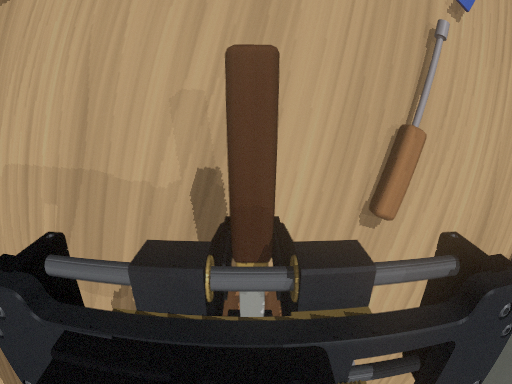

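Call:
{"name": "step_arm", "arguments": {"rows": [[-5.5, -1, 0, 0, 0, 0.05], [-5.5, -1, 0, 0, 0, 0.06], [-5.5, -1, 0, 0, 0, 0.06]]}}

```text
t: 9.45
eef_pos: [524.3, 57.3, 127.7]
tcp_rot: [1.574, 1.348, 1.818]
ft_force: [-0.5, -0.5, -5.4]
opening: 0.252
```

```bash
python3 - <<'E'
from h import *
where();print(env.state()['ft_force'],env.state()['moment'])
im=env.read_camera("scene"); cv2.imwrite("pics/scene12.png",cv2.resize(im[180:250,180:270,::-1],None,fx=8,fy=8,interpolation=cv2.INTER_CUBIC))
E
```

```text
tip in cradle [-78.4  -0.7  91.1] pitch 0.222 yawerr 0.001 roll -0.001
[-0.5171442  -0.46487978 -5.40168928] [-0.05301922 -0.06769218 -0.05842193]
```

View pics/scene12.png

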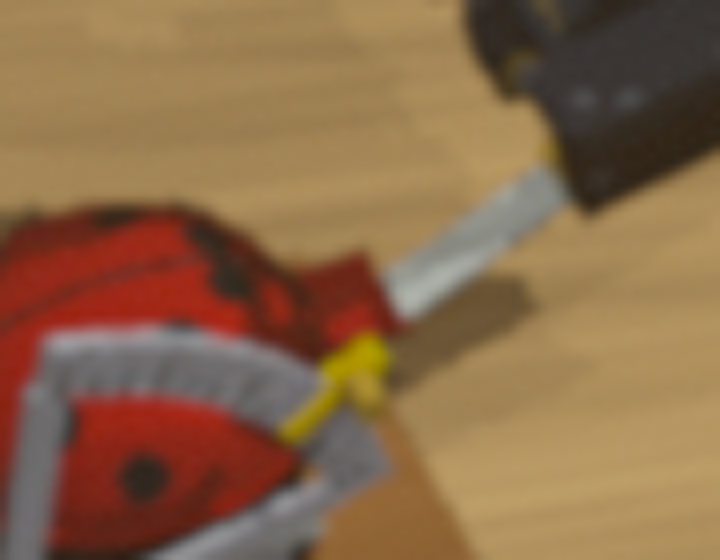

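Call:
{"name": "step_arm", "arguments": {"rows": [[-5.5, -1, 0, 0, 0, 0.05], [-5.5, -1, 0, 0, 0, 0.05], [-5.5, -1, 0, 0, 0, 0.05]]}}

```text
t: 9.88
eef_pos: [525.9, 50.2, 143.1]
tcp_rot: [1.575, 1.194, 1.818]
ft_force: [-0.3, -0.0, -4.9]
opening: 0.252
```

```bash
python3 - <<'E'
from h import *
where();print(env.state()['ft_force'],env.state()['moment'])
im=env.read_camera("scene"); cv2.imwrite("pics/scene13.png",cv2.resize(im[180:250,180:270,::-1],None,fx=8,fy=8,interpolation=cv2.INTER_CUBIC))
T=tool();print(T)
im=env.read_camera("wrist"); cv2.imwrite("pics/wrist13.png",im[:,:,::-1])
E
```

```text
tip in cradle [-77.8  -0.9  92.9] pitch 0.377 yawerr 0.0 roll -0.001
[-0.30402777 -0.03901766 -4.86815979] [-0.06427173 -0.04124117 -0.04407323]
(array([526.1784323 ,  49.68194582, 143.47387604]), array([[-0.09017441, -0.2232146 ,  0.97058942],
       [ 0.35923135,  0.90166397,  0.24073829],
       [-0.92888181,  0.37037458, -0.00112133]]))
```

View pics/scene13.png

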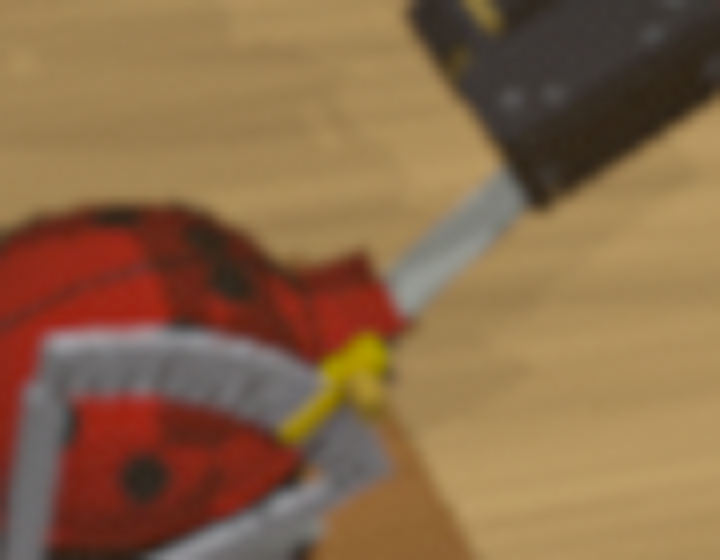

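View pics/wrist13.png

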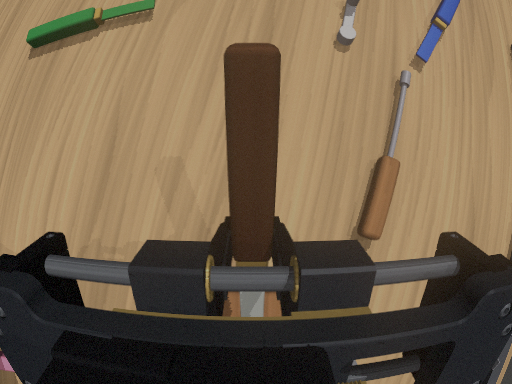

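```bash
python3 - <<'E'
from h import *
T=(np.array([526.1784323 ,  49.68194582, 143.47387604]), np.array([[-0.09017441, -0.2232146 ,  0.97058942],[ 0.35923135,  0.90166397,  0.24073829],[-0.92888181,  0.37037458, -0.00112133]]))
def barpt(phi,bx,by,bz):  # bar coords-> tool ; pivot at grasp (tool x=6 => bar z 22.6 , bx 48)
    dx,dz=bx-48,bz-22.6
    # bar x = -tool y, bar z=-tool x ; nose-down phi
    u=dx*np.cos(phi)+dz*np.sin(phi); w=-dx*np.sin(phi)+dz*np.cos(phi)
    return np.array([6-w,-u,by])
for phi in (0,.1,.15,.2,.25,.3,.35):
    L=[wproj(T[0]+T[1]@barpt(phi,-60,y,26),T) for y in(-12,12)]
    tip=T[0]+T[1]@barpt(phi,145,0,13);f=T[0]+T[1]@barpt(phi,70,0,15);m=T[0]+T[1]@barpt(phi,120,0,15)
    c=lambda p:((proj('scene',p)-[180,180])*8+3.5).round(0)
    w=tip-C0;cc,s=np.cos(YAW),np.sin(YAW)
    print(phi,'heel',L[0].round(0),L[1].round(0),'scene',c(f),c(m),'tip cr',(cc*w[0]+s*w[1]).round(1),tip[2].round(1))
print(((proj('scene',cw([-100,0,76+4]))-[180,180])*8+3.5))
E
```

```text
0 heel [226.  46.] [275.  46.] scene [527. 139.] [384. 231.] tip cr -77.4 93.1
0.1 heel [224.  44.] [277.  44.] scene [532. 142.] [396. 242.] tip cr -82.3 84.6
0.15 heel [223.  43.] [278.  43.] scene [535. 143.] [403. 247.] tip cr -85.1 80.6
0.2 heel [222.  43.] [279.  43.] scene [537. 144.] [410. 251.] tip cr -88.0 76.8
0.25 heel [221.  44.] [280.  44.] scene [540. 144.] [418. 255.] tip cr -91.2 73.0
0.3 heel [219.  45.] [281.  45.] scene [543. 145.] [426. 259.] tip cr -94.5 69.5
0.35 heel [218.  47.] [283.  47.] scene [546. 145.] [434. 262.] tip cr -98.0 66.1
[388.61558333 289.23519254]
```

Call:
{"name": "step_arm", "arguments": {"rows": [[-3, 15, 0, 0, 0, 0], [-3, 15, 0, 0, 0, 0], [-2, 10, 0, 0, 0, 0], [0, 0, 0, 0, 0, 0]]}}

```text
t: 10.48
eef_pos: [517.3, 86.6, 167.8]
tcp_rot: [1.568, 1.199, 1.813]
ft_force: [0.4, -0.6, -0.1]
opening: 0.25
```

```bash
cat >> h.py <<'E'
def barpt(phi,bx,by,bz):
    dx,dz=bx-48,bz-22.6
    u=dx*np.cos(phi)+dz*np.sin(phi); w=-dx*np.sin(phi)+dz*np.cos(phi)
    return np.array([6-w,-u,by])
E
python3 - <<'E'
from h import *
where();print(env.state()['ft_force'],env.state()['moment'])
T=tool()
im=env.read_camera("scene"); cv2.imwrite("pics/scene14.png",cv2.resize(im[160:230,190:290,::-1],None,fx=8,fy=8,interpolation=cv2.INTER_CUBIC))
im=env.read_camera("wrist"); cv2.imwrite("pics/wrist14.png",im[:,:,::-1])
for phi in (0,.1,.15,.2,.25,.3,.35):
    tip=T[0]+T[1]@barpt(phi,145,0,15);m=T[0]+T[1]@barpt(phi,75,0,15)
    c=lambda p:((proj('scene',p)-[190,160])*8+3.5).round(0)
    print(phi,c(m),c(tip),tip)
E
```

```text
tip in cradle [-115.    -0.3  118. ] pitch 0.372 yawerr 0.002 roll 0.001
[ 0.40523513 -0.64597397 -0.14954191] [-0.28020327 -0.22716623  0.03424678]
0 [549. 211.] [348. 339.] [538.05649157   3.71940118 119.85393557]
0.1 [555. 215.] [364. 355.] [536.9366188    8.24504256 111.31852745]
0.15 [558. 216.] [372. 363.] [536.30053112  10.81254232 107.23621104]
0.2 [561. 218.] [381. 369.] [535.61575386  13.5747725  103.29119719]
0.25 [564. 219.] [391. 375.] [534.88399861  16.52482897  99.49334636]
0.3 [567. 220.] [401. 380.] [534.10709438  19.65533812  95.85215121]
0.35 [571. 221.] [411. 385.] [533.28698303  22.9584753   92.37671284]
```

View pics/scene14.png

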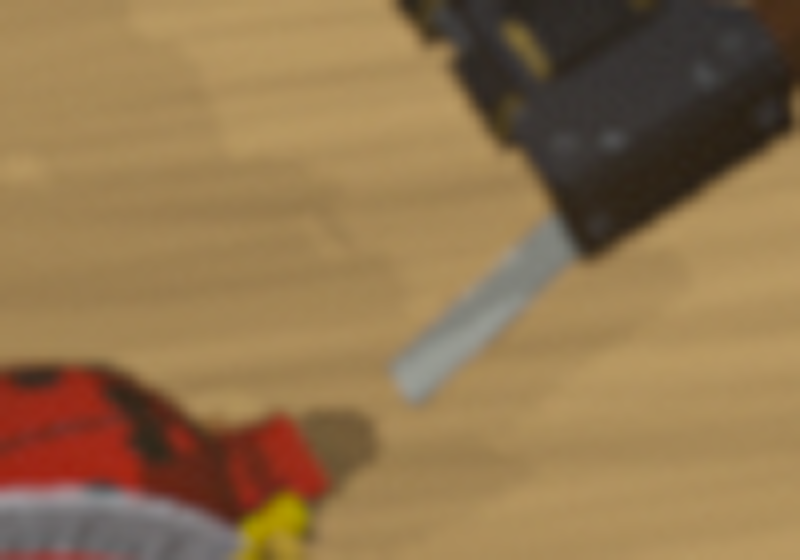

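View pics/wrist14.png

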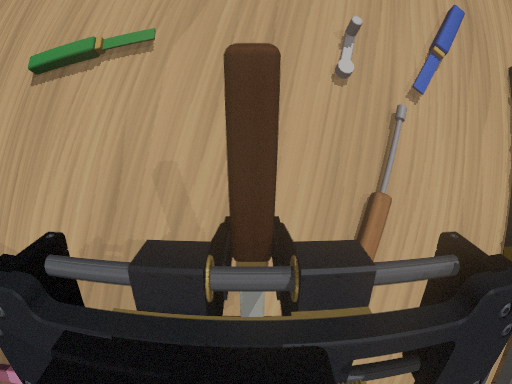

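```bash
cat >> h.py <<'E'
PHI=.25; TIP=barpt(PHI,145,0,13)
def tippose(p,bp):
    R=grot(YAW,bp-PHI,1);return cw(p)-R@TIP,R
E
python3 - <<'E'
from h import *
where();plan(*tippose([-128,0,70],.1),4)
E
```

```text
tip in cradle [-127.9   -0.5   97.3] pitch 0.372 yawerr 0.001 roll 0.0
[19.1, -0.6, 0.1, 0.0, 0.0, -0.131]
[19.0, 1.9, 0.1, 0.0, 0.0, -0.131]
[18.6, 4.3, 0.1, 0.0, 0.0, -0.131]
[17.9, 6.7, 0.1, 0.0, 0.0, -0.131]
```

Call:
{"name": "step_arm", "arguments": {"rows": [[19, 0, 0, 0, 0, -0.13], [19, 2, 0, 0, 0, -0.13], [18.5, 4.5, 0, 0, 0, -0.13], [17, 7, 0, 0, 0, -0.13], [0, 0, 0, 0, 0, 0]]}}

```text
t: 11.2
eef_pos: [512.6, 110.4, 93.8]
tcp_rot: [-1.55, 1.408, -1.308]
ft_force: [-0.8, 0.6, 0.3]
opening: 0.248
```

```bash
python3 - <<'E'
from h import *
where();plan(*tippose([-110,0,69.5],.1),2)
T=tool()
im=env.read_camera("scene"); cv2.imwrite("pics/scene15.png",cv2.resize(im[170:240,190:290,::-1],None,fx=8,fy=8,interpolation=cv2.INTER_CUBIC))
c=lambda p:((proj('scene',p)-[190,170])*8+3.5).round(0)
for y in(-9,9): print(c(T[0]+T[1]@barpt(PHI,145,y,15)),c(T[0]+T[1]@barpt(PHI,80,y,15)))
print(c(cw([-100,-18,80])),c(cw([-100,18,80])))
E
```

```text
tip in cradle [-127.1    0.6   69.8] pitch -0.162 yawerr -0.002 roll 0.003
[1.0, -8.7, -0.3, -0.001, 0.002, 0.006]
[0.9, -8.7, -0.3, -0.001, 0.002, 0.006]
[380. 342.] [570. 266.]
[404. 381.] [596. 303.]
[285. 330.] [332. 409.]
```

View pics/scene15.png

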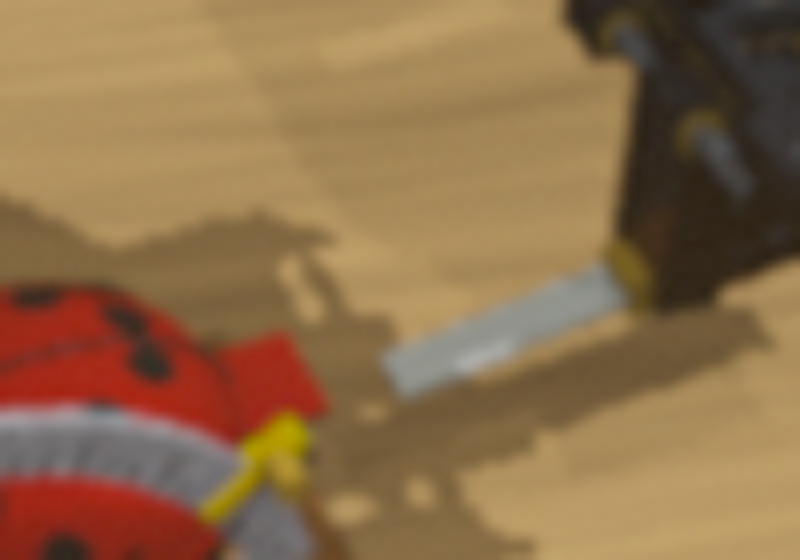

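Call:
{"name": "step_arm", "arguments": {"rows": [[0.5, -8.5, -0.2, 0, 0, 0], [0.9, -8.5, -0.2, 0, 0, 0], [0, 0, 0, 0, 0, 0]]}}

```text
t: 11.62
eef_pos: [518.0, 90.1, 97.2]
tcp_rot: [-1.534, 1.414, -1.297]
ft_force: [0.2, -0.4, -0.7]
opening: 0.256
```

```bash
python3 - <<'E'
from h import *
where();print(env.state()['ft_force']);plan(*tippose([-72,0,70.3],.09),4)
E
```

```text
tip in cradle [-106.2    0.7   72.7] pitch -0.157 yawerr -0.005 roll 0.006
[ 0.15402503 -0.3755834  -0.69964873]
[2.0, -8.3, -0.2, -0.001, 0.001, -0.001]
[2.0, -8.3, -0.2, -0.001, 0.001, -0.001]
[2.0, -8.3, -0.2, -0.001, 0.001, -0.001]
[2.0, -8.3, -0.3, -0.001, 0.001, -0.001]
```

Call:
{"name": "step_arm", "arguments": {"rows": [[2.6, -2, -0.3, 0, 0, 0], [0, 0, 0, 0, 0, 0]]}}

```text
t: 11.88
eef_pos: [518.6, 86.7, 95.1]
tcp_rot: [-1.531, 1.414, -1.294]
ft_force: [-0.0, -0.1, -1.2]
opening: 0.254
```

```bash
python3 - <<'E'
from h import *
where();print(env.state()['ft_force']);plan(*tippose([-72,0,70.3],.09),4)
E
```

```text
tip in cradle [-102.9    0.3   70.6] pitch -0.156 yawerr -0.007 roll 0.006
[-0.02094218 -0.09844148 -1.22270977]
[1.4, -7.6, -0.1, -0.002, 0.001, -0.001]
[1.4, -7.6, -0.2, -0.002, 0.001, -0.001]
[1.4, -7.6, -0.2, -0.002, 0.001, -0.001]
[1.4, -7.6, -0.2, -0.002, 0.001, -0.001]
```

Call:
{"name": "step_arm", "arguments": {"rows": [[1.4, -7.5, 0, 0, 0, 0], [1.3, -7.5, 0, 0, 0, 0], [1.3, -7, 0, 0, 0, 0], [0, 0, 0, 0, 0, 0]]}}

```text
t: 12.38
eef_pos: [522.8, 69.9, 94.8]
tcp_rot: [-1.51, 1.422, -1.274]
ft_force: [0.6, 0.1, -1.0]
opening: 0.251
```

```bash
python3 - <<'E'
from h import *
where();print(env.state()['ft_force']);plan(*tippose([-72,0,70.3],.09),1)
im=env.read_camera("scene"); cv2.imwrite("pics/scene16.png",cv2.resize(im[170:240,190:290,::-1],None,fx=8,fy=8,interpolation=cv2.INTER_CUBIC))
E
```

```text
tip in cradle [-85.7   0.4  69.5] pitch -0.149 yawerr -0.008 roll 0.009
[ 0.56365414  0.06827768 -1.03671832]
[2.3, -13.2, -0.7, -0.008, 0.008, -0.011]
```

View pics/scene16.png

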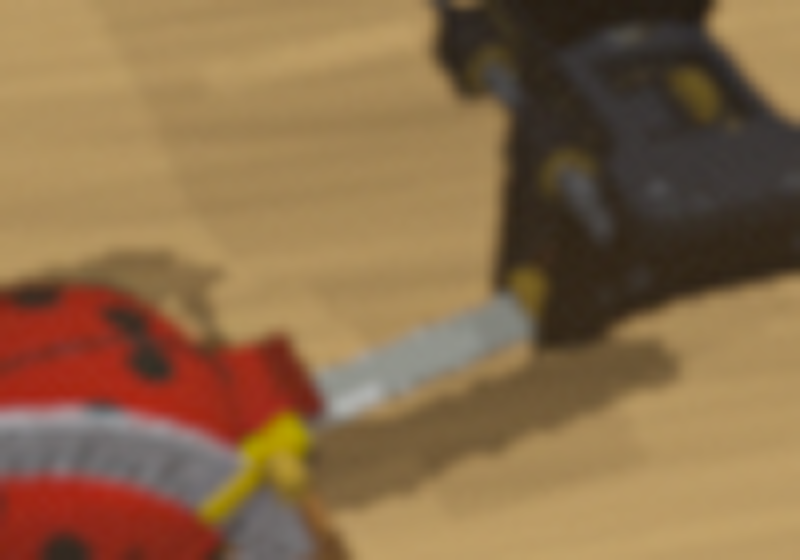

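Call:
{"name": "step_arm", "arguments": {"rows": [[0.5, -7, -0.4, -0.004, 0.004, -0.01], [1, -7, -0.3, -0.004, 0.004, 0], [0, 0, 0, 0, 0, 0]]}}

```text
t: 12.8
eef_pos: [523.5, 62.1, 95.4]
tcp_rot: [-1.563, 1.42, -1.321]
ft_force: [0.9, 0.4, -1.0]
opening: 0.246
```

```bash
python3 - <<'E'
from h import *
where();print(env.state()['ft_force'],env.state()['moment']);plan(*tippose([-72,0,70.3],.09),1)
E
```

```text
tip in cradle [-77.9  -0.4  70.3] pitch -0.151 yawerr -0.001 roll 0.001
[ 0.87015628  0.43168522 -1.02551819] [ 0.01328905 -0.11737177 -0.0161586 ]
[1.7, -5.5, 0.4, -0.001, 0.001, -0.009]
```

Call:
{"name": "step_arm", "arguments": {"rows": [[1, -7, 0.2, 0, 0, 0], [0, 0, 0, 0, 0, 0]]}}

```text
t: 13.05
eef_pos: [524.7, 58.0, 95.5]
tcp_rot: [-1.556, 1.424, -1.314]
ft_force: [-0.4, 0.5, -0.9]
opening: 0.219
```

```bash
python3 - <<'E'
from h import *
where();print(env.state()['ft_force'],env.state()['moment'])
T=tool()
im=env.read_camera("scene"); cv2.imwrite("pics/scene17.png",cv2.resize(im[170:240,190:290,::-1],None,fx=8,fy=8,interpolation=cv2.INTER_CUBIC))
c=lambda p:((proj('scene',p)-[190,170])*8+3.5).round(0)
for y in(-9,9): print(c(T[0]+T[1]@barpt(PHI,145,y,15)),c(T[0]+T[1]@barpt(PHI,70,y,15)))
p=tippose([-72,0,68.5],.45);plan(*p,6)
E
```

```text
tip in cradle [-73.8  -0.2  70. ] pitch -0.147 yawerr -0.001 roll 0.002
[-0.37461937  0.52245005 -0.89895318] [ 0.06130745 -0.11948572  0.04505586]
[216. 395.] [442. 301.]
[239. 435.] [467. 339.]
[-4.5, -3.4, 0.1, -0.0, 0.0, 0.058]
[-4.7, -3.1, 0.1, -0.0, 0.0, 0.058]
[-4.9, -2.8, 0.1, -0.0, 0.0, 0.058]
[-5.0, -2.6, 0.1, -0.0, 0.0, 0.058]
[-5.2, -2.3, 0.1, -0.0, 0.0, 0.058]
[-5.3, -2.0, 0.0, -0.0, 0.0, 0.058]
```

View pics/scene17.png

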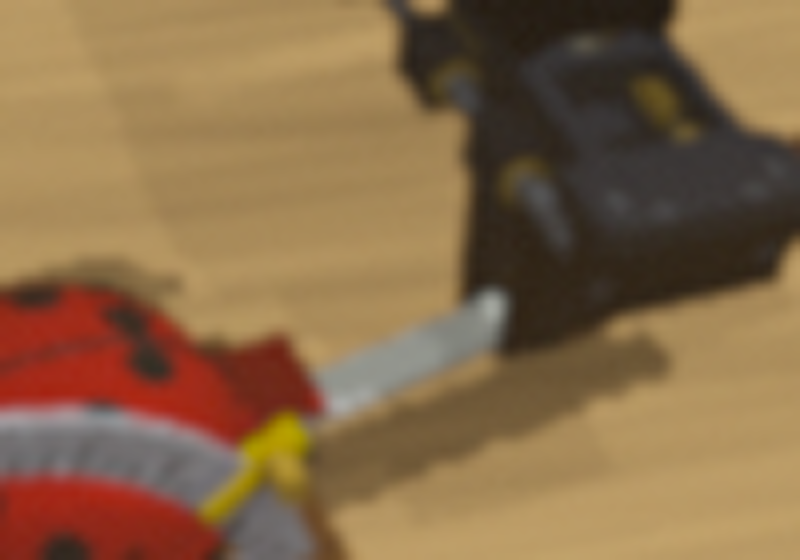

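```bash
python3 - <<'E'
from h import *
T=tool()
im=env.read_camera("wrist"); cv2.imwrite("pics/wrist17.png",im[:,:,::-1])
for phi in (-.1,0,.1,.2,.3):
  for s in (0,10,20,30):
    q=barpt(phi,-60,12,26)+np.array([-s*np.sin(phi),s*np.cos(phi),0]);q2=q*[1,1,-1]
    print(phi,s,wproj(T[0]+T[1]@q2,T).round(0),wproj(T[0]+T[1]@q,T).round(0))
E
```

```text
-0.1 0 [228.  50.] [273.  50.]
-0.1 10 [228.  32.] [273.  32.]
-0.1 20 [228.  16.] [273.  16.]
-0.1 30 [229.   0.] [273.   0.]
0 0 [226.  45.] [275.  45.]
0 10 [226.  26.] [275.  26.]
0 20 [226.   8.] [275.   8.]
0 30 [227.  -9.] [275.  -9.]
0.1 0 [224.  43.] [277.  43.]
0.1 10 [224.  22.] [277.  22.]
0.1 20 [224.   2.] [277.   2.]
0.1 30 [224. -18.] [277. -18.]
0.2 0 [222.  42.] [279.  42.]
0.2 10 [222.  19.] [279.  19.]
0.2 20 [221.  -3.] [279.  -3.]
0.2 30 [221. -25.] [279. -25.]
0.3 0 [219.  44.] [281.  44.]
0.3 10 [219.  19.] [282.  19.]
0.3 20 [218.  -6.] [282.  -6.]
0.3 30 [218. -31.] [283. -31.]
```

View pics/wrist17.png

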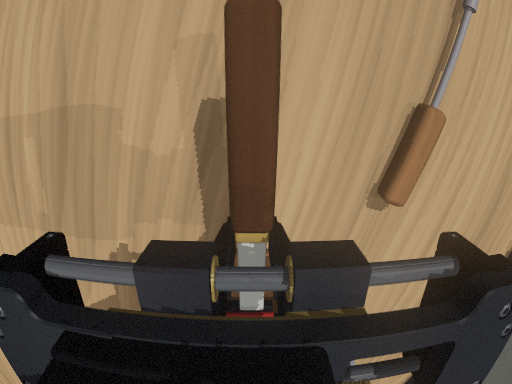

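Call:
{"name": "step_arm", "arguments": {"rows": [[-3, 15, 0, 0, 0, 0], [0, 10, 0, 0, 0, 0], [0, 0, 0, 0, 0, 0]]}}

```text
t: 13.52
eef_pos: [518.3, 83.1, 94.5]
tcp_rot: [-1.563, 1.423, -1.321]
ft_force: [0.3, 0.4, -0.5]
opening: 0.218
```

```bash
python3 - <<'E'
from h import *
where()
T=tool();print(T,env.state()['opening'])
im=env.read_camera("scene"); cv2.imwrite("pics/scene18.png",cv2.resize(im[170:240,190:290,::-1],None,fx=8,fy=8,interpolation=cv2.INTER_CUBIC))
c=lambda p:((proj('scene',p)-[190,170])*8+3.5).round(0)
for phi in (.1,.15,.2,.25,.3,.35):
    sl=lambda b:T[0]+T[1]@(barpt(phi,*b)+20*np.array([-np.sin(phi),np.cos(phi),0]))
    print(phi,[c(sl((145,y,15))) for y in(-9,9)],[c(sl((80,y,15))) for y in (-9,9)],c(sl((-60,0,13))))
im=env.read_camera("wrist"); cv2.imwrite("pics/wrist18.png",im[:,:,::-1])
E
```

```text
tip in cradle [-99.6  -0.5  69.1] pitch -0.148 yawerr -0.002 roll 0.001
(array([518.26423436,  83.0906204 ,  94.48023071]), array([[ 0.03635997, -0.23620579,  0.97102254],
       [-0.14277587,  0.96046929,  0.23898491],
       [-0.98908695, -0.14732808,  0.00119815]])) 0.21802151603129397
0.1 [array([350., 320.]), array([374., 359.])] [array([543., 263.]), array([569., 300.])] [940. 171.]
0.15 [array([352., 328.]), array([376., 367.])] [array([544., 264.]), array([570., 301.])] [944. 156.]
0.2 [array([353., 337.]), array([377., 375.])] [array([545., 265.]), array([571., 302.])] [946. 141.]
0.25 [array([356., 345.]), array([380., 383.])] [array([546., 266.]), array([572., 303.])] [948. 127.]
0.3 [array([359., 352.]), array([382., 391.])] [array([547., 267.]), array([573., 304.])] [950. 112.]
0.35 [array([362., 360.]), array([386., 398.])] [array([549., 267.]), array([575., 305.])] [950.  98.]
```

View pics/scene18.png

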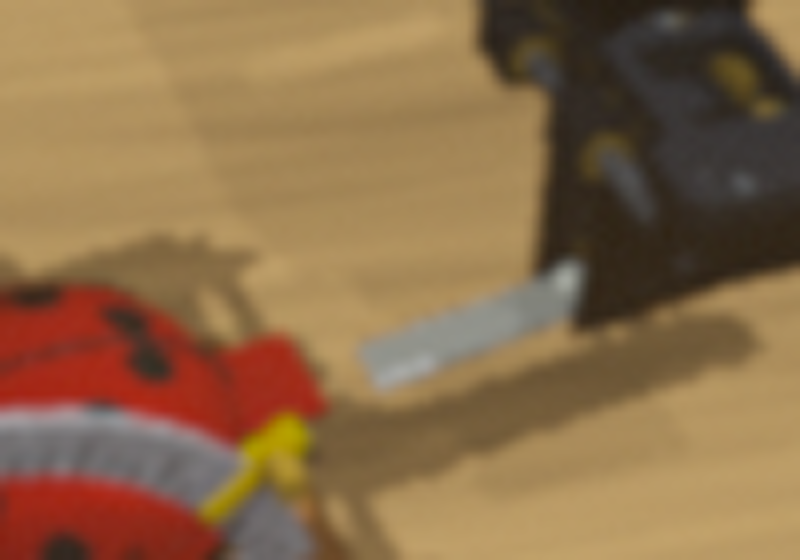

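View pics/wrist18.png

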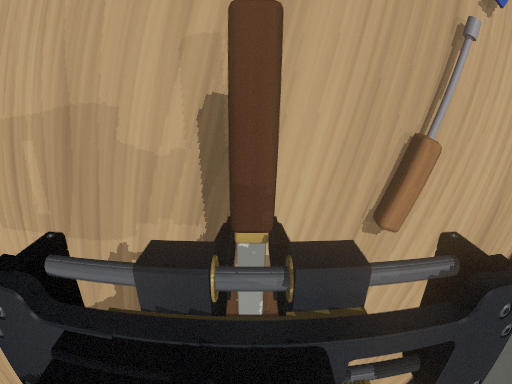

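```bash
cat >> h.py <<'E'
SL=21.;PHI=.27
def bp(bx,by,bz,phi=None):
    phi=PHI if phi is None else phi
    return barpt(phi,bx,by,bz)+SL*np.array([-np.sin(phi),np.cos(phi),0])
TIP=bp(145,0,13)
_w=where
def where():
    _w();t,R=tool();print(' barpitch',-np.arcsin(-R[2,1])+PHI)
E
python3 - <<'E'
from h import *
where();plan(*tippose([-108,0,70.7],.08),2)
E
```

```text
tip in cradle [-120.3   -0.5   69.9] pitch -0.148 yawerr -0.002 roll 0.001
 barpitch 0.12208899978858431
[2.0, -5.4, 0.2, -0.001, 0.001, -0.021]
[2.1, -5.4, 0.2, -0.001, 0.001, -0.021]
```

Call:
{"name": "step_arm", "arguments": {"rows": [[2, -5, 0.2, 0, 0, -0.02], [1.5, -5, 0.2, 0, 0, -0.02], [0, 0, 0, 0, 0, 0]]}}

```text
t: 14.0
eef_pos: [521.7, 71.2, 92.6]
tcp_rot: [-1.563, 1.38, -1.323]
ft_force: [0.1, 0.1, 0.0]
opening: 0.218
```

```bash
python3 - <<'E'
from h import *
where();plan(*tippose([-100,0,70.7],.08),1)
T=tool()
im=env.read_camera("scene"); cv2.imwrite("pics/scene19.png",cv2.resize(im[170:240,190:290,::-1],None,fx=8,fy=8,interpolation=cv2.INTER_CUBIC))
c=lambda p:((proj('scene',p)-[190,170])*8+3.5).round(0)
print([c(T[0]+T[1]@bp(145,y,15)) for y in(-9,9)])
E
```

```text
tip in cradle [-1.075e+02 -1.000e-01  7.110e+01] pitch -0.191 yawerr -0.003 roll 0.001
 barpitch 0.07889577386210711
[1.8, -7.4, -0.1, -0.003, 0.001, 0.001]
[array([320., 358.]), array([344., 397.])]
```

View pics/scene19.png

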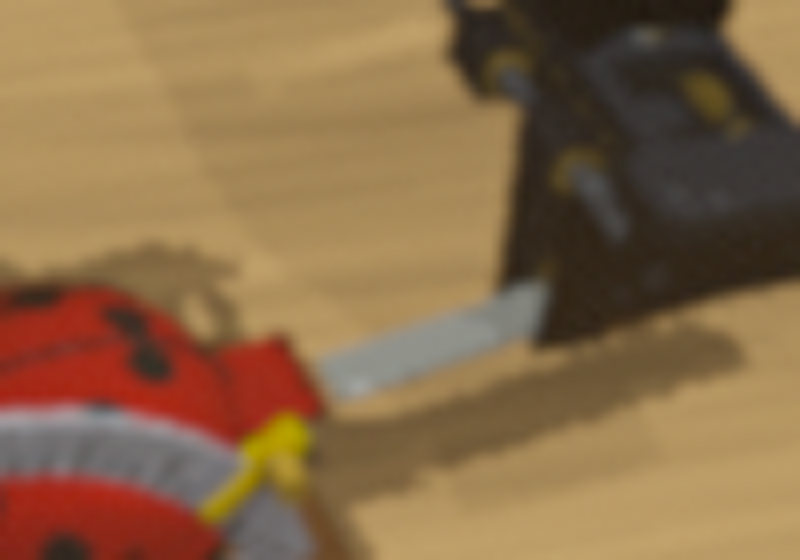

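Call:
{"name": "step_arm", "arguments": {"rows": [[1.6, -8, 0, 0, 0, 0], [1.5, -8, 0, 0, 0, 0], [1.5, -6, 0, 0, 0, 0]]}}

```text
t: 14.42
eef_pos: [527.5, 48.2, 92.3]
tcp_rot: [-1.562, 1.38, -1.321]
ft_force: [-0.2, -0.5, -0.9]
opening: 0.221
```

```bash
python3 - <<'E'
from h import *
where();print(env.state()['ft_force']);plan(*tippose([-73,0,70.5],.08),2)
T=tool();
im=env.read_camera("wrist"); cv2.imwrite("pics/wrist20.png",im[:300,:,::-1])
for s in (0,4,8): SL=21+s;print(s,[wproj(T[0]+T[1]@(barpt(PHI,-60,y,26)+SL*np.array([-np.sin(PHI),np.cos(PHI),0])),T) for y in(-12,12)])
E
```

```text
tip in cradle [-83.8  -0.   70.8] pitch -0.191 yawerr -0.003 roll 0.002
 barpitch 0.07941723761596395
[-0.15329693 -0.48676888 -0.92491628]
[1.2, -5.3, -0.1, -0.001, 0.001, 0.0]
[1.2, -5.3, -0.1, -0.001, 0.001, 0.0]
0 [array([219.20184889,  -7.88645078]), array([281.44328378,  -7.96525603])]
4 [array([219.09924353, -17.41338425]), array([281.54800484, -17.49587234])]
8 [array([219.01888719, -26.85253193]), array([281.63235691, -26.93847102])]
```

View pics/wrist20.png

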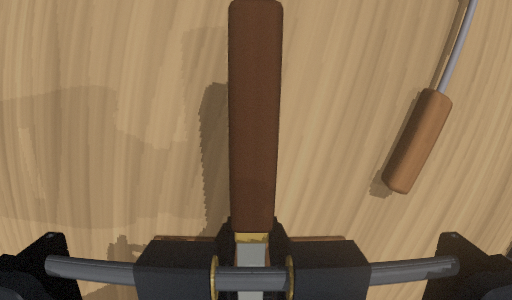

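Call:
{"name": "step_arm", "arguments": {"rows": [[1.2, -5, 0, 0, 0, 0], [1.2, -4, 0, 0, 0, 0]]}}

```text
t: 14.72
eef_pos: [530.0, 38.0, 91.6]
tcp_rot: [-1.562, 1.38, -1.322]
ft_force: [0.2, -0.1, -0.1]
opening: 0.223
```

```bash
python3 - <<'E'
from h import *
where();print(env.state()['ft_force'],env.state()['moment'],env.state()['opening'])
plan(*tippose([-73,0,68.3],.14),1)
im=env.read_camera("scene"); cv2.imwrite("pics/scene21.png",cv2.resize(im[170:240,190:290,::-1],None,fx=8,fy=8,interpolation=cv2.INTER_CUBIC))
E
```

```text
tip in cradle [-73.3  -0.1  70.1] pitch -0.191 yawerr -0.003 roll 0.002
 barpitch 0.07935280155083826
[ 0.15742457 -0.12599991 -0.14500094] [ 0.07628069 -0.09367887 -0.07278886] 0.22250230062779713
[-2.4, -2.2, -0.1, -0.003, 0.001, 0.061]
```

View pics/scene21.png

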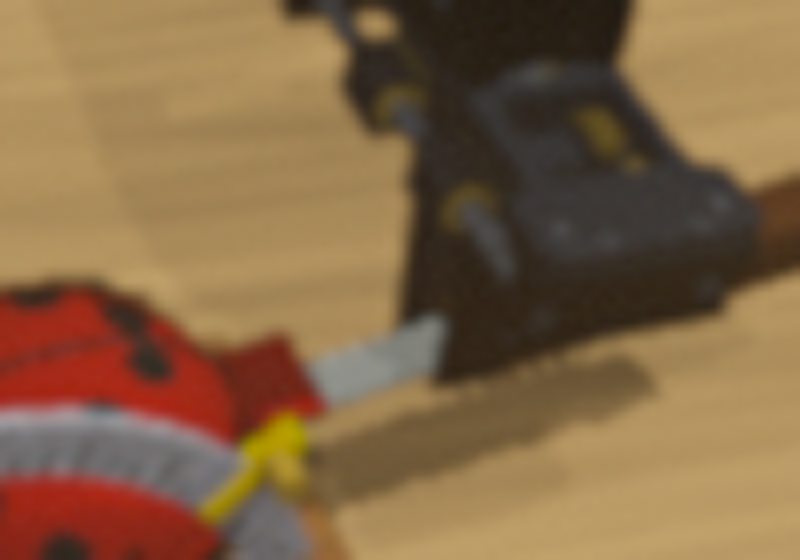

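```bash
python3 - <<'E'
from h import *
from numpy import *
t,R=tool()
for b,z in ((.16,68.3),(.23,67.8),(.30,67.5),(.37,67.5),(.44,67.5)):
    p,T=tippose([-72.5,0,z],b); D=Rn.from_matrix(R.T@T).as_rotvec(); print((R.T@(p-t)).round(1),D.round(3)); t,R=p,T
E
```

```text
[-3.8 -3.2 -0. ] [-0.003  0.001  0.081]
[-4.4 -2.6  0. ] [0.   0.   0.07]
[-4.6 -2.6  0. ] [-0.    0.    0.07]
[-4.9 -2.7  0. ] [ 0.   -0.    0.07]
[-4.9 -2.7 -0. ] [-0.    0.    0.07]
```

Call:
{"name": "step_arm", "arguments": {"rows": [[-3.8, -3.2, 0, 0, 0, 0.08], [-4.4, -2.6, 0, 0, 0, 0.07], [-4.6, -2.6, 0, 0, 0, 0.07]]}}

```text
t: 15.15
eef_pos: [531.3, 31.8, 105.2]
tcp_rot: [1.532, 1.535, 1.775]
ft_force: [-1.0, 0.5, -3.0]
opening: 0.213
```

```bash
python3 - <<'E'
from h import *
where();s=env.state();print(s['ft_force'],s['moment'],s['opening'])
im=env.read_camera("scene"); cv2.imwrite("pics/scene22.png",cv2.resize(im[170:240,190:290,::-1],None,fx=8,fy=8,interpolation=cv2.INTER_CUBIC))
T=tool()
c=lambda p:((proj('scene',p)-[190,170])*8+3.5).round(0)
print(c(T[0]+T[1]@bp(80,-9,15)),c(T[0]+T[1]@bp(117,-9,15)))
E
```

```text
tip in cradle [-73.7  -0.   67.2] pitch 0.036 yawerr -0.0 roll 0.001
 barpitch 0.30609890464808487
[-1.00426937  0.51781611 -2.96725597] [-0.30521085 -0.04589707 -0.0256345 ] 0.21255571784849808
[401. 294.] [295. 356.]
```

View pics/scene22.png

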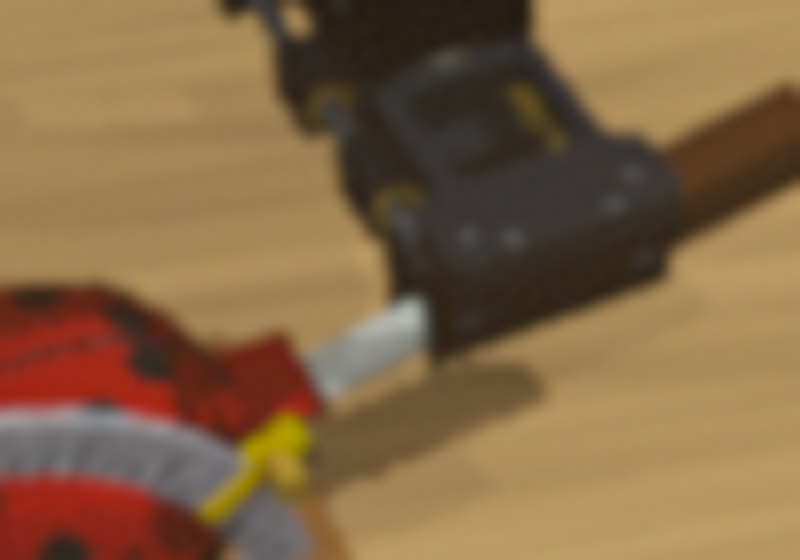

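Call:
{"name": "step_arm", "arguments": {"rows": [[-5.5, -2.6, 0, 0, 0, 0.07], [-5.5, -2.6, 0, 0, 0, 0.07], [-5.5, -2.6, 0, 0, 0, 0.07]]}}

```text
t: 15.58
eef_pos: [533.0, 22.9, 120.9]
tcp_rot: [1.572, 1.317, 1.814]
ft_force: [-0.9, 1.1, -1.9]
opening: 0.212
```

```bash
python3 - <<'E'
from h import *
where();s=env.state();print(s['ft_force'],s['moment'],s['opening'])
im=env.read_camera("scene"); cv2.imwrite("pics/scene23.png",cv2.resize(im[170:240,190:290,::-1],None,fx=8,fy=8,interpolation=cv2.INTER_CUBIC))
im=env.read_camera("wrist"); cv2.imwrite("pics/wrist23.png",im[:,:,::-1])
E
```

```text
tip in cradle [-74.6  -0.6  68.8] pitch 0.254 yawerr -0.001 roll -0.0
 barpitch 0.5235631577728195
[-0.85642329  1.13114796 -1.88732874] [ 0.05933891 -0.13395586 -0.0108546 ] 0.2120888343491081
```

View pics/scene23.png

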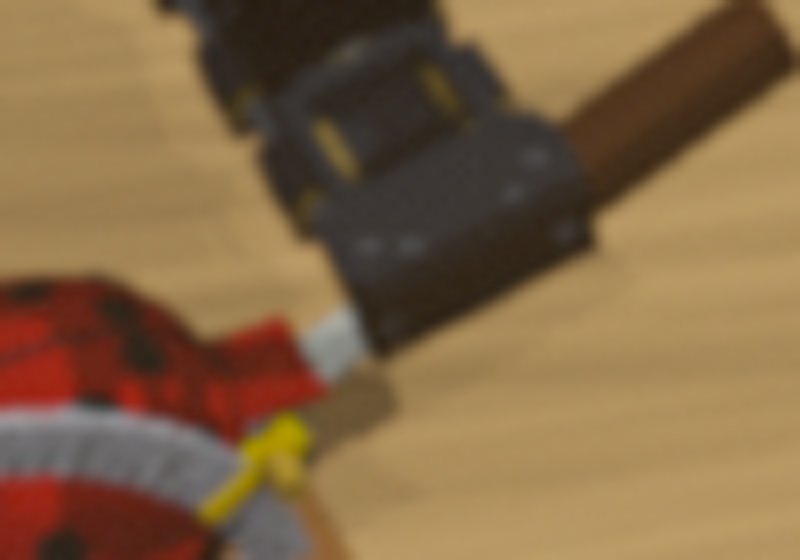

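View pics/wrist23.png

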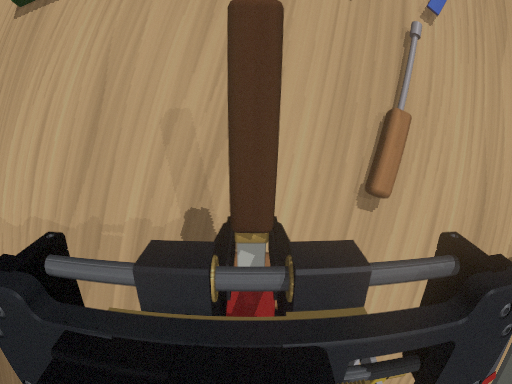

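```bash
python3 - <<'E'
from h import *
where();plan(*tippose([-73,0,104],.52),5)
E
```

```text
tip in cradle [-73.5  -0.5  68.8] pitch 0.252 yawerr -0.002 roll 0.0
 barpitch 0.5219824431610377
[-6.8, 1.7, 0.1, -0.0, 0.0, -0.0]
[-6.8, 1.7, 0.1, -0.0, 0.0, -0.0]
[-6.8, 1.7, 0.1, -0.0, 0.0, -0.0]
[-6.8, 1.7, 0.1, -0.0, 0.0, -0.0]
[-6.8, 1.7, 0.1, -0.0, 0.0, -0.0]
```

Call:
{"name": "step_arm", "arguments": {"rows": [[-6.8, 1.7, 0, 0, 0, 0], [-6.8, 1.7, 0, 0, 0, 0], [-6.8, 1.7, 0, 0, 0, 0], [-6.8, 1.7, 0, 0, 0, 0]]}}

```text
t: 16.18
eef_pos: [532.7, 22.7, 150.0]
tcp_rot: [1.579, 1.324, 1.821]
ft_force: [-0.5, 0.3, -1.1]
opening: 0.212
```

```bash
python3 - <<'E'
from h import *
where();s=env.state();print(s['ft_force'],s['moment'],s['opening'])
im=env.read_camera("scene"); cv2.imwrite("pics/scene24.png",cv2.resize(im[150:240,170:290,::-1],None,fx=6,fy=6,interpolation=cv2.INTER_CUBIC))
E
```

```text
tip in cradle [-74.1  -1.   98.3] pitch 0.247 yawerr -0.002 roll -0.002
 barpitch 0.5171072165283572
[-0.46919027  0.30522666 -1.12056424] [-0.08706539 -0.17969113  0.01656574] 0.21173771574260603
```

View pics/scene24.png

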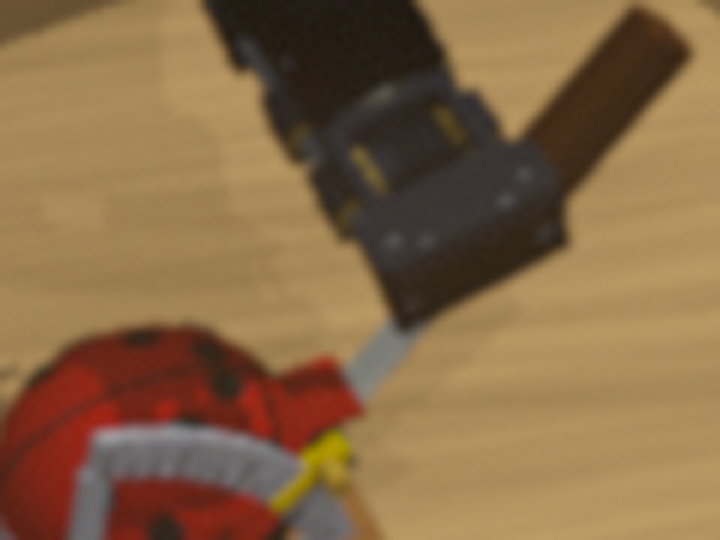

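Call:
{"name": "step_arm", "arguments": {"rows": [[-6, 10, 0, 0, 0, 0], [-6, 12, 0, 0, 0, 0], [-6, 15, 0, 0, 0, 0], [0, 15, 0, 0, 0, 0], [0, 0, 0, 0, 0, 0]]}}

```text
t: 16.85
eef_pos: [521.1, 71.2, 183.9]
tcp_rot: [1.57, 1.325, 1.812]
ft_force: [0.7, -0.2, -1.6]
opening: 0.217
```

```bash
python3 - <<'E'
from h import *
where();s=env.state();print(s['ft_force'],s['moment'],s['opening'])
T=tool();print(T)
im=env.read_camera("scene"); cv2.imwrite("pics/scene25.png",cv2.resize(im[130:240,170:310,::-1],None,fx=5.5,fy=5.5,interpolation=cv2.INTER_CUBIC))
im=env.read_camera("wrist"); cv2.imwrite("pics/wrist25.png",im[:,:,::-1])
c=lambda p:((proj('scene',p)-[170,130])*5.5+2).round(0)
for phi in (.3,.4,.5,.6,.7,.8,.9): print(phi,c(T[0]+T[1]@bp(145,0,13,phi)),c(T[0]+T[1]@bp(-60,0,13,phi)))
E
```

```text
tip in cradle [-123.9   -0.5  132.2] pitch 0.246 yawerr -0.0 roll 0.0
 barpitch 0.5161345184689963
[ 0.74895612 -0.16334286 -1.56666925] [-0.16830133 -0.10987599 -0.04197009] 0.21746222311235708
(array([521.13607137,  71.15316139, 183.8510715 ]), array([[-5.82755115e-02, -2.32829708e-01,  9.70769948e-01],
       [ 2.36585401e-01,  9.41499701e-01,  2.40011793e-01],
       [-9.69861492e-01,  2.43656807e-01,  2.17733241e-04]]))
0.3 [372. 372.] [750.  65.]
0.4 [383. 378.] [740.  47.]
0.5 [395. 383.] [726.  30.]
0.6 [408. 387.] [710.  15.]
0.7 [422. 389.] [692.   2.]
0.8 [436. 390.] [671.  -8.]
0.9 [451. 389.] [648. -16.]
```

View pics/scene25.png

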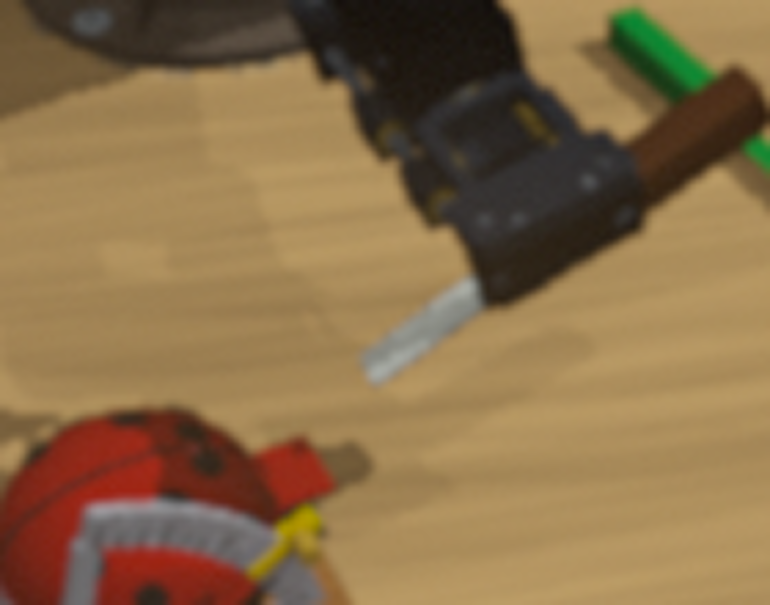

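View pics/wrist25.png

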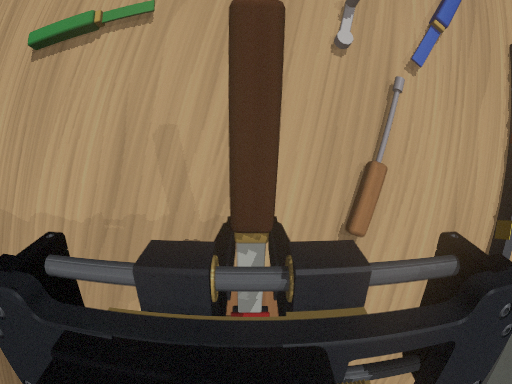

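```bash
python3 - <<'E'
from h import *
plan(np.array([508,125,75.]),grot(YAW,0,1),4)
o,d=wray((360,235)); print(o+d*(-o[2]+12)/d[2])
E
```

```text
[29.7, 7.1, 0.0, -0.0, -0.0, -0.062]
[29.2, 8.9, 0.0, -0.0, -0.0, -0.062]
[28.6, 10.7, 0.0, -0.0, -0.0, -0.062]
[27.9, 12.4, 0.0, -0.0, -0.0, -0.062]
[653.11390151  75.6872666   12.        ]
```

Call:
{"name": "step_arm", "arguments": {"rows": [[20, 14, 0, 0, 0, -0.062], [28, 10, 0, 0, 0, -0.062], [28, 10, 0, 0, 0, -0.062], [28, 10, 0, 0, 0, -0.06], [0, 0, 0, 0, 0, 0]]}}

```text
t: 17.58
eef_pos: [508.4, 126.2, 84.1]
tcp_rot: [-1.537, 1.564, -1.298]
ft_force: [0.7, -1.3, -0.8]
opening: 0.216
```

```bash
python3 - <<'E'
from h import *
where();t,R=tool();print(t,env.state()['ft_force'])
plan(np.array([508,125,32.]),grot(YAW,0,1),3)
E
```

```text
tip in cradle [-1.693e+02  1.000e-01  4.900e+01] pitch -0.007 yawerr -0.004 roll 0.0
 barpitch 0.263079404463244
[508.36695139 126.1849153   84.06330704] [ 0.65310225 -1.27227256 -0.768173  ]
[17.4, -0.2, -0.2, -0.001, 0.0, 0.002]
[17.4, -0.3, -0.2, -0.001, 0.0, 0.002]
[17.4, -0.3, -0.2, -0.001, 0.0, 0.002]
```

Call:
{"name": "step_arm", "arguments": {"rows": [[18, 0, 0, 0, 0, 0], [18, 0, 0, 0, 0, 0], [16, 0, 0, 0, 0, 0], [0, 0, 0, 0, 0, 0]]}}

```text
t: 18.08
eef_pos: [511.0, 123.7, 33.0]
tcp_rot: [-0.913, 1.566, -0.677]
ft_force: [-1.0, -0.2, -0.8]
opening: 0.22
```

```bash
python3 - <<'E'
from h import *
where();t,R=tool();print(t,env.state()['ft_force'])
im=env.read_camera("wrist"); cv2.imwrite("pics/wrist26.png",im[:,:,::-1])
E
```

```text
tip in cradle [-166.4    2.    -2.2] pitch -0.004 yawerr -0.006 roll 0.003
 barpitch 0.2661013118945812
[511.03684717 123.68253018  33.00332807] [-1.02136633 -0.18245513 -0.75983856]
```

View pics/wrist26.png

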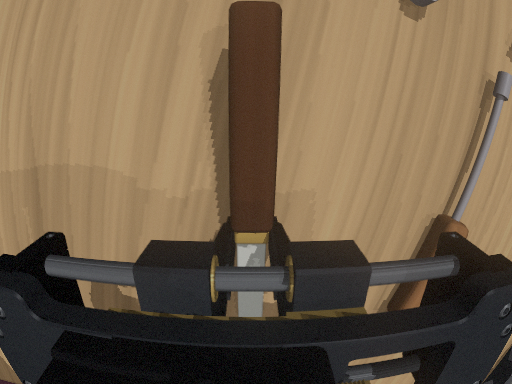

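Call:
{"name": "step_arm", "arguments": {"rows": [[4.5, 0, 0, 0, 0, 0], [0, 0, 0, 0, 0, 0]]}}

```text
t: 18.38
eef_pos: [512.1, 123.6, 30.2]
tcp_rot: [-0.591, 1.563, -0.354]
ft_force: [-0.3, 0.2, -0.9]
opening: 0.208
```

Call:
{"name": "step_arm", "arguments": {"rows": [[0, 0, 0, 0, 0, 0], [0, 0, 0, 0, 0, 0], [0, 0, 0, 0, 0, 0]], "grip": 48}}

```text
t: 18.75
eef_pos: [512.5, 123.7, 30.9]
tcp_rot: [-0.509, 1.562, -0.272]
ft_force: [-0.6, -0.4, -0.1]
opening: 0.46
```

```bash
python3 - <<'E'
from h import *
where();t,R=tool();print(t,env.state()['ft_force'])
im=env.read_camera("wrist"); cv2.imwrite("pics/wrist27.png",im[:,:,::-1])
for s in (14,18,22,26): print(s,[wproj(t+R@np.array([t[2]-26,60+s+48,y])).round(0) for y in(-12,12)])
E
```

```text
tip in cradle [-166.     3.5   -4.4] pitch -0.004 yawerr -0.006 roll 0.007
 barpitch 0.2658909409062838
[512.45408628 123.69179145  30.85450299] [-0.63683174 -0.41921482 -0.06042737]
14 [array([227.,  20.]), array([275.,  20.])]
18 [array([227.,  13.]), array([274.,  13.])]
22 [array([227.,   6.]), array([274.,   6.])]
26 [array([227.,  -1.]), array([274.,  -1.])]
```

View pics/wrist27.png

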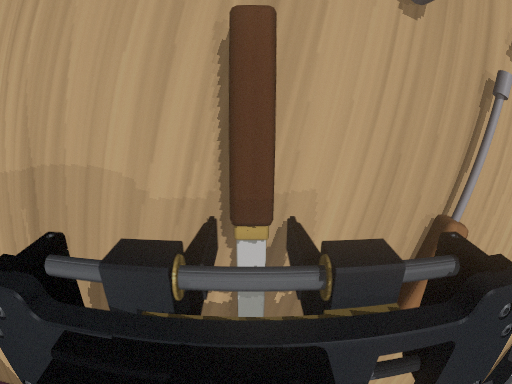

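Call:
{"name": "step_arm", "arguments": {"rows": [[1, 12, 1, 0, -0.006, 0], [1.5, 12, 0, 0, 0, 0], [2, 1, 0, 0, 0, 0], [0, 0, 0, 0, 0, 0]]}}

```text
t: 19.3
eef_pos: [507.0, 150.5, 25.8]
tcp_rot: [-0.289, 1.557, -0.052]
ft_force: [-0.4, 0.3, 0.4]
opening: 0.504
```

```bash
python3 - <<'E'
from h import *
t,R=tool();print(t,R.round(3),env.state()['ft_force'])
im=env.read_camera("wrist"); cv2.imwrite("pics/wrist28.png",im[:,:,::-1])
for s in (-8,-5,-2,1,4): print(s,[wproj(t+R@np.array([t[2]-26,60+s+48,y])).round(0) for y in(-12,12)])
E
```

```text
[506.98905337 150.54624103  25.78988175] [[ 0.014 -0.235  0.972]
 [-0.001  0.972  0.235]
 [-1.    -0.004  0.014]] [-0.41980604  0.34773288  0.39893809]
-8 [array([226.,  60.]), array([275.,  60.])]
-5 [array([226.,  54.]), array([275.,  54.])]
-2 [array([226.,  48.]), array([275.,  48.])]
1 [array([226.,  42.]), array([275.,  42.])]
4 [array([226.,  37.]), array([275.,  37.])]
```

View pics/wrist28.png

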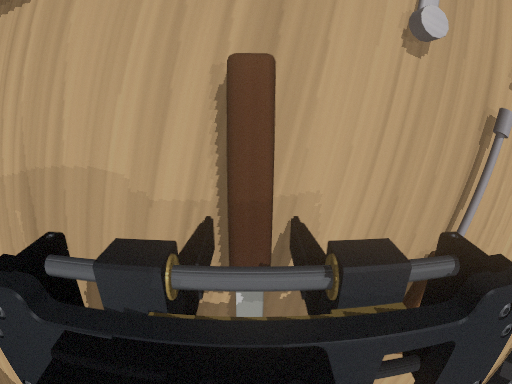

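Call:
{"name": "step_arm", "arguments": {"rows": [[-1, 0, 0, 0, 0.014, 0], [0, 0, 0, 0, 0, 0], [0, 0, 0, 0, 0, 0], [0, 0, 0, 0, 0, 0], [0, 0, 0, 0, 0, 0]], "grip": 0}}

```text
t: 19.98
eef_pos: [507.3, 149.9, 27.0]
tcp_rot: [-1.871, 1.567, -1.634]
ft_force: [0.1, 0.4, 0.1]
opening: 0.255
```

```bash
cat >> h.py <<'E'
PHI=0.;SL=0.
E
python3 - <<'E'
from h import *
t,R=tool();print(t,R.round(3),env.state()['ft_force'],env.state()['opening'])
E
```

```text
[507.26875683 149.8646835   27.01123076] [[-0.    -0.234  0.972]
 [-0.004  0.972  0.234]
 [-1.    -0.004 -0.001]] [0.14940143 0.4255854  0.06538713] 0.25495137222360065
```

```bash
cat >> h.py <<'E'
TIP=np.array([14,-102,0.])
E
python3 - <<'E'
from h import *
where();plan(*tippose([-125,0,74],.25),4)
E
```

```text
tip in cradle [-161.4    4.3   13.4] pitch -0.004 yawerr -0.006 roll -0.001
 barpitch -0.004063378362905347
[-21.4, -10.9, -1.2, -0.002, -0.0, 0.064]
[-22.0, -9.5, -1.2, -0.002, -0.0, 0.064]
[-22.6, -8.1, -1.2, -0.002, -0.0, 0.064]
[-23.1, -6.6, -1.2, -0.002, -0.0, 0.064]
```

Call:
{"name": "step_arm", "arguments": {"rows": [[-28, 0, -1, 0, 0, 0], [-22, -8, -1, 0, 0, 0.08], [-22, -9, -1, 0, 0, 0.08], [-19, -9, -1, 0, 0, 0.08], [0, 0, 0, 0, 0, 0]]}}

```text
t: 20.6
eef_pos: [510.4, 119.1, 117.8]
tcp_rot: [1.575, 1.328, 1.813]
ft_force: [-0.3, 0.3, -2.2]
opening: 0.254
```

```bash
python3 - <<'E'
from h import *
where();plan(*tippose([-110,0,74],.25),2)
T=tool();print(env.state()['opening'])
im=env.read_camera("scene"); cv2.imwrite("pics/scene29.png",cv2.resize(im[160:240,180:290,::-1],None,fx=7,fy=7,interpolation=cv2.INTER_CUBIC))
c=lambda p:((proj('scene',p)-[180,160])*7+3).round(0)
print('tip',[c(T[0]+T[1]@(TIP+[-2,0,y])) for y in(-9,9)])
for th in (0,.05,.08,.11): print(th,[c(cw([45-145*np.cos(th)+4*np.sin(th),y,76+145*np.sin(th)+4*np.cos(th)])) for y in(-18,18)])
E
```

```text
tip in cradle [-1.373e+02  1.000e-01  7.970e+01] pitch 0.243 yawerr -0.005 roll -0.001
 barpitch 0.24310208401505284
[-0.9, -14.0, -0.2, -0.002, 0.0, 0.003]
[-0.9, -14.0, -0.3, -0.002, 0.0, 0.003]
0.2543420051904534
tip [array([427., 340.]), array([449., 374.])]
0 [array([320., 359.]), array([361., 428.])]
0.05 [array([318., 345.]), array([359., 414.])]
0.08 [array([316., 336.]), array([358., 405.])]
0.11 [array([314., 328.]), array([356., 397.])]
```

View pics/scene29.png

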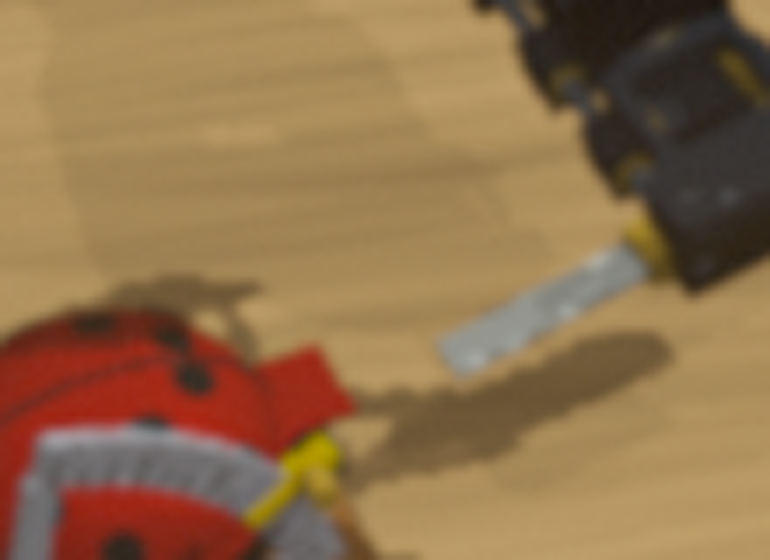

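```bash
cat >> h.py <<'E'
TIP=np.array([14,-98.5,0.])
E
python3 - <<'E'
from h import *
where();plan(*tippose([-107,0,74],.24),3);print();plan(*tippose([-77,0,74],.24),6)
E
```

```text
tip in cradle [-141.3   -0.2   79.9] pitch 0.242 yawerr -0.005 roll -0.002
 barpitch 0.24234436269550863
[-0.7, -11.6, -0.0, -0.002, -0.0, -0.001]
[-0.7, -11.6, -0.0, -0.002, -0.0, -0.001]
[-0.7, -11.6, -0.1, -0.002, -0.0, -0.001]

[-1.6, -10.6, 0.0, -0.001, -0.0, -0.0]
[-1.6, -10.6, 0.0, -0.001, -0.0, -0.0]
[-1.6, -10.6, -0.0, -0.001, -0.0, -0.0]
[-1.6, -10.6, -0.0, -0.001, -0.0, -0.0]
[-1.6, -10.6, -0.0, -0.001, -0.0, -0.0]
[-1.6, -10.6, -0.0, -0.001, -0.0, -0.0]
```

Call:
{"name": "step_arm", "arguments": {"rows": [[-0.7, -11, 0, 0, 0, 0], [-0.7, -11, 0, 0, 0, 0], [-0.7, -11, 0, 0, 0, 0], [0, 0, 0, 0, 0, 0]]}}

```text
t: 21.15
eef_pos: [517.0, 87.1, 109.0]
tcp_rot: [1.595, 1.33, 1.835]
ft_force: [-0.0, 1.3, -0.4]
opening: 0.253
```

```bash
python3 - <<'E'
from h import *
where();plan(*tippose([-77,0,74],.24),4)
T=tool();
im=env.read_camera("scene"); cv2.imwrite("pics/scene30.png",cv2.resize(im[160:240,180:290,::-1],None,fx=7,fy=7,interpolation=cv2.INTER_CUBIC))
c=lambda p:((proj('scene',p)-[180,160])*7+3).round(0)
print('tip',[c(T[0]+T[1]@(TIP+[-2,0,y])) for y in(-9,9)])
E
```

```text
tip in cradle [-107.9   -1.1   71.9] pitch 0.24 yawerr -0.003 roll -0.006
 barpitch 0.24034622795745758
[-2.3, -7.4, 0.2, -0.001, -0.001, -0.0]
[-2.3, -7.4, 0.2, -0.001, -0.001, -0.0]
[-2.3, -7.4, 0.2, -0.001, -0.001, -0.0]
[-2.3, -7.4, 0.2, -0.001, -0.001, -0.0]
tip [array([349., 379.]), array([370., 414.])]
```

View pics/scene30.png

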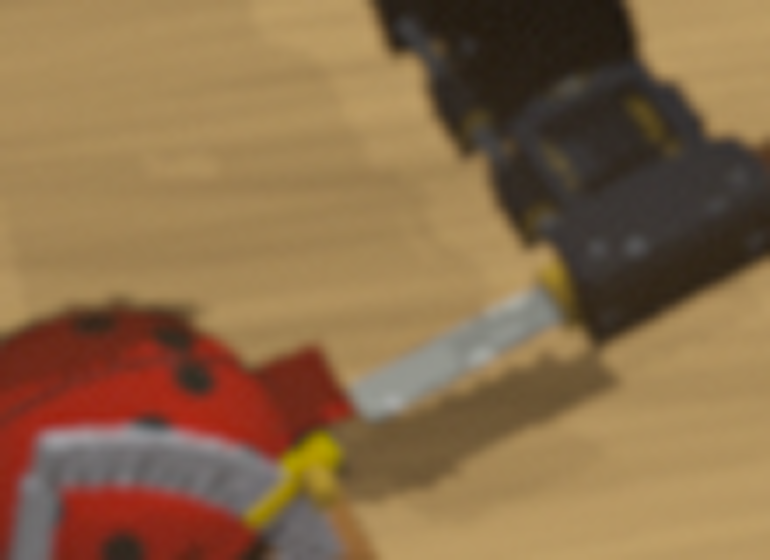

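Call:
{"name": "step_arm", "arguments": {"rows": [[-3.5, -5, 0.2, 0, 0, 0], [-1.8, -7.4, 0.2, 0, 0, 0], [-1.8, -7.4, 0.2, 0, 0, 0], [-1.8, -7.4, 0.2, 0, 0, 0]]}}

```text
t: 21.7
eef_pos: [524.9, 58.7, 111.6]
tcp_rot: [1.593, 1.331, 1.835]
ft_force: [0.6, -0.1, -0.6]
opening: 0.251
```

```bash
python3 - <<'E'
from h import *
where();print(env.state()['ft_force'],env.state()['opening'])
im=env.read_camera("scene"); cv2.imwrite("pics/scene31.png",cv2.resize(im[160:240,180:290,::-1],None,fx=7,fy=7,interpolation=cv2.INTER_CUBIC))
print('th=.3',tippose([-76,0,105],.24)); plan(*tippose([-77,0,105],.24),4)
E
```

```text
tip in cradle [-78.5  -0.1  74.6] pitch 0.24 yawerr -0.002 roll -0.005
 barpitch 0.24017118728272152
[ 0.61579595 -0.12999215 -0.59212352] 0.2512784913845545
th=.3 (array([525.32590279,  56.31119204, 142.01244035]), array([[-0.05714796, -0.23352701,  0.97066948],
       [ 0.23073069,  0.94284813,  0.24041787],
       [-0.97133797,  0.23770263,  0.        ]]))
[-7.4, 1.6, -0.1, -0.001, -0.001, 0.0]
[-7.4, 1.6, -0.1, -0.001, -0.001, 0.0]
[-7.4, 1.6, -0.1, -0.001, -0.001, 0.0]
[-7.4, 1.6, -0.1, -0.001, -0.001, 0.0]
```

View pics/scene31.png

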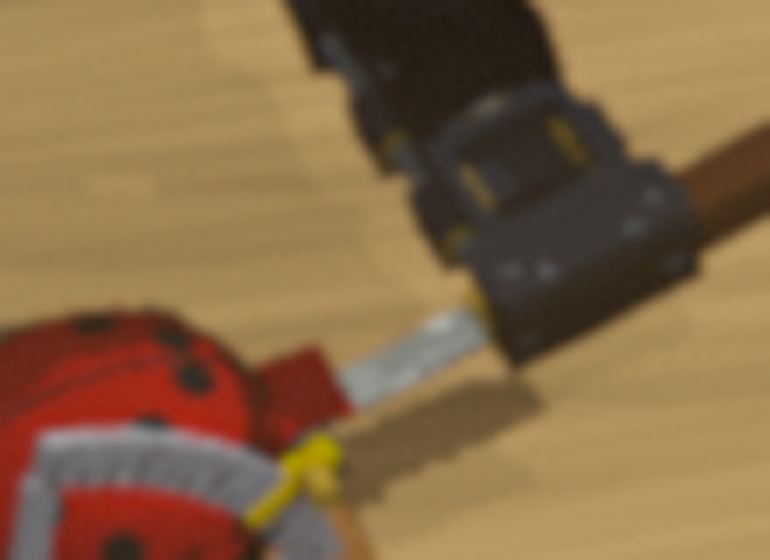

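Call:
{"name": "step_arm", "arguments": {"rows": [[-7, 1.6, 0, 0, 0, 0], [-7, 1.6, 0, 0, 0, 0], [-7, 1.6, 0, 0, 0, 0], [-5, 1, 0, 0, 0, 0]]}}

```text
t: 22.25
eef_pos: [525.3, 57.5, 140.0]
tcp_rot: [1.594, 1.331, 1.835]
ft_force: [-0.2, -0.4, -1.2]
opening: 0.251
```

```bash
python3 - <<'E'
from h import *
where();print(env.state()['ft_force'],env.state()['opening'])
im=env.read_camera("scene"); cv2.imwrite("pics/scene32.png",cv2.resize(im[150:240,170:290,::-1],None,fx=6.5,fy=6.5,interpolation=cv2.INTER_CUBIC))
im=env.read_camera("wrist"); cv2.imwrite("pics/wrist32.png",im[:,:,::-1])
E
```

```text
tip in cradle [-77.2  -0.  103. ] pitch 0.24 yawerr -0.003 roll -0.006
 barpitch 0.24011975765968296
[-0.21209644 -0.39925389 -1.16727429] 0.25141920989156047
```

View pics/scene32.png

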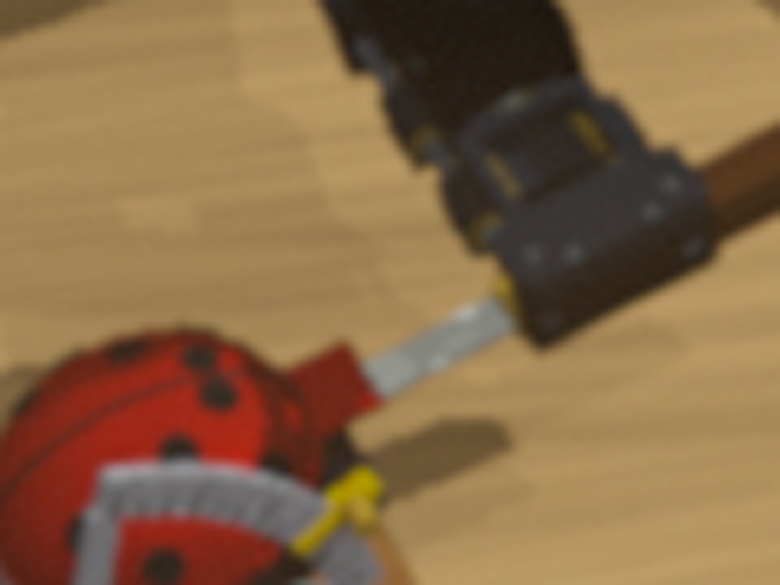

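```bash
python3 - <<'E'
from h import *
plan(*tippose([-70,0,130],.24),4)
E
```

```text
[-7.0, -0.1, -0.1, -0.001, -0.001, -0.0]
[-7.0, -0.1, -0.1, -0.001, -0.001, -0.0]
[-7.0, -0.1, -0.1, -0.001, -0.001, -0.0]
[-7.0, -0.1, -0.1, -0.001, -0.001, -0.0]
```

Call:
{"name": "step_arm", "arguments": {"rows": [[-7, 0, 0, 0, 0, 0], [-7, 0, 0, 0, 0, 0], [-7, 0, 0, 0, 0, 0], [-6, 0, 0, 0, 0, 0]]}}

```text
t: 22.85
eef_pos: [527.0, 51.0, 167.6]
tcp_rot: [1.596, 1.33, 1.837]
ft_force: [0.1, -0.5, -2.1]
opening: 0.246
```

```bash
cat > an.py <<'E'
from h import *
import sys
tag=sys.argv[1]
where();print(env.state()['ft_force'],env.state()['opening'],env.state()['t'])
t,R=tool();w=t+R@(TIP+[-2,0,0])-C0;c_,s_=np.cos(YAW),np.sin(YAW);x=c_*w[0]+s_*w[1];print('th if tip contact',np.arctan2(w[2]-76,45-x),'r',np.hypot(w[2]-76,45-x))
im=env.read_camera("scene");bg=im[:,:,::-1]
cv2.imwrite(f"pics/s{tag}.png",cv2.resize(bg[150:250,155:285],None,fx=6,fy=6,interpolation=cv2.INTER_CUBIC))
cv2.imwrite(f"pics/z{tag}.png",cv2.resize(bg[200:250,170:240],None,fx=11,fy=11,interpolation=cv2.INTER_CUBIC))
E
python3 an.py 33
```

```text
tip in cradle [-70.5  -0.  130.5] pitch 0.24 yawerr -0.003 roll -0.006
 barpitch 0.24035992354521366
[ 0.1479875  -0.54933659 -2.05729714] 0.24615097961514307 22.85
th if tip contact 0.456536473599275 r 128.12728272149647
```

View pics/s33.png

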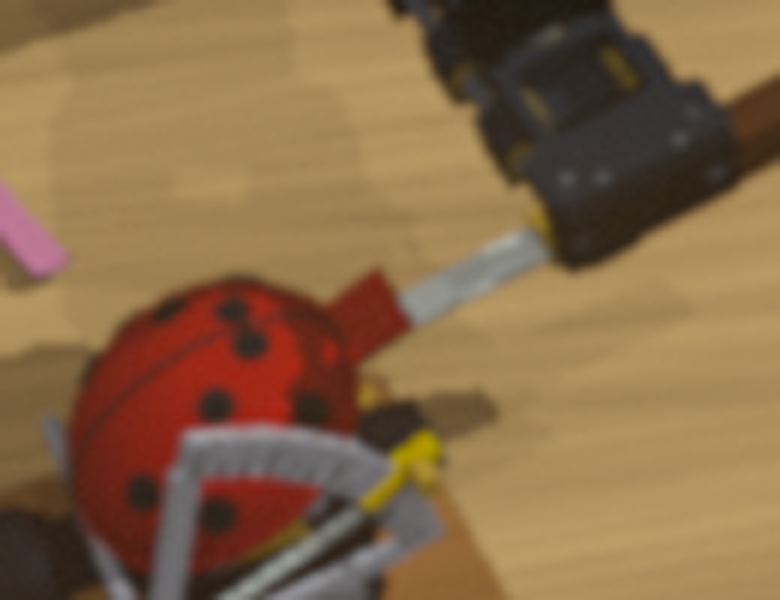

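View pics/z33.png

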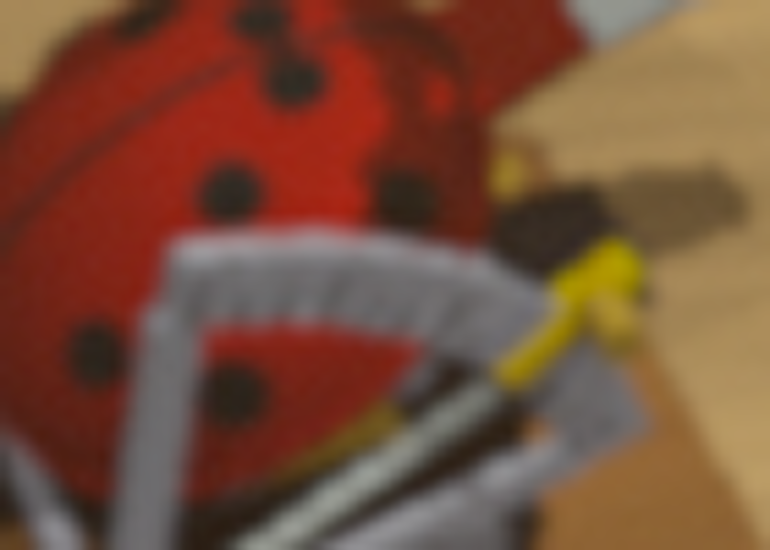

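```bash
python3 - <<'E'
from h import *
def ang(px,y):
    u=np.array(crop(*px,11,170,200))
    o,d=ray('scene',u);cx=np.array([np.cos(YAW),np.sin(YAW),0]);cy=np.array([-cx[1],cx[0],0])
    k=(y-(o-C0)@cy)/(d@cy);q=o+k*d-C0;l=np.array([q@cx-45,q[2]-76]);return np.hypot(*l).round(1),np.arctan2(l[1],-l[0]).round(3)
for y in (68,72,76,80,84):
    print(y,'ptr tip',ang((490,385),y),'ptr mid',ang((370,465),y),'ptr low',ang((265,535),y),'idx in',ang((508,372),y),'idx out',ang((612,262),y))
c=lambda p:((proj('scene',p)-[170,200])*11+5).round(0)
print('hinge',[c(cw([45,y,76])) for y in (70,76,80)])
for th in(.4,.45,.5,.55,.6): print(th,[ (c(cw([45-r*np.cos(th),y,76+r*np.sin(th)]))) for r,y in((50,76),(96,76),(98,80),(132,80))])
E
```

```text
68 ptr tip (np.float64(91.9), np.float64(0.411)) ptr mid (np.float64(63.6), np.float64(0.416)) ptr low (np.float64(38.9), np.float64(0.425)) idx in (np.float64(96.3), np.float64(0.414)) idx out (np.float64(126.4), np.float64(0.494))
72 ptr tip (np.float64(92.8), np.float64(0.464)) ptr mid (np.float64(64.8), np.float64(0.492)) ptr low (np.float64(40.4), np.float64(0.547)) idx in (np.float64(97.1), np.float64(0.464)) idx out (np.float64(127.4), np.float64(0.532))
76 ptr tip (np.float64(93.9), np.float64(0.516)) ptr mid (np.float64(66.3), np.float64(0.565)) ptr low (np.float64(42.5), np.float64(0.658)) idx in (np.float64(98.2), np.float64(0.514)) idx out (np.float64(128.6), np.float64(0.569))
80 ptr tip (np.float64(95.3), np.float64(0.567)) ptr mid (np.float64(68.2), np.float64(0.634)) ptr low (np.float64(45.0), np.float64(0.758)) idx in (np.float64(99.6), np.float64(0.562)) idx out (np.float64(129.9), np.float64(0.605))
84 ptr tip (np.float64(96.9), np.float64(0.616)) ptr mid (np.float64(70.4), np.float64(0.699)) ptr low (np.float64(48.0), np.float64(0.846)) idx in (np.float64(101.1), np.float64(0.61)) idx out (np.float64(131.4), np.float64(0.64))
hinge [array([104., 655.]), array([114., 678.]), array([120., 693.])]
0.4 [array([329., 535.]), array([525., 404.]), array([541., 412.]), array([686., 316.])]
0.45 [array([323., 529.]), array([514., 392.]), array([530., 401.]), array([672., 300.])]
0.5 [array([316., 524.]), array([503., 382.]), array([518., 390.]), array([657., 284.])]
0.55 [array([309., 519.]), array([490., 372.]), array([505., 380.]), array([640., 270.])]
0.6 [array([301., 514.]), array([476., 362.]), array([491., 370.]), array([622., 256.])]
```

```bash
cat > idx.py <<'E'
from h import *
T1=(np.array([569.76,-45.33,325.02]),np.array([[-0.00754743,  0.35877995,  0.93339166],[ 0.00528023,  0.93341953, -0.35874797],[-0.99995758,  0.0022209 , -0.00893936]]))
def hull(pf,th,dy,dt,sc=8,off=(0,0),org=(0,0),shape=None):
    P=[]
    for r in(98,132):
        for y in(-dy,dy):
            for t in(-dt,dt):
                P.append(pf(cw([45-r*np.cos(th)+t*np.sin(th),80+y,76+r*np.sin(th)+t*np.cos(th)])))
    P=(np.array(P)+off-org+.5)*sc
    m=np.zeros(shape,np.uint8);cv2.fillConvexPoly(m,cv2.convexHull(P.astype(np.float32)).astype(np.int32),1);return m
def run(f,pf,roi,off=(0,0)):
    im=cv2.imread(f);x0,y0,x1,y1=roi
    a=cv2.resize(im[y0:y1,x0:x1],None,fx=8,fy=8,interpolation=cv2.INTER_CUBIC)
    h=cv2.cvtColor(a,cv2.COLOR_BGR2HSV);m=((h[...,0]>=20)&(h[...,0]<=36)&(h[...,1]>165)&(h[...,2]>85)).astype(np.uint8)
    n,l,st,_=cv2.connectedComponentsWithStats(m);k=1+np.argmax(st[1:,4]);m=(l==k).astype(np.uint8);print(f,'area',m.sum()/64, st[k][:4]/8+np.array([x0,y0,0,0]))
    for dy,dt in((5,3.5),(3.5,5)):
        res=[]
        for th in np.arange(.45,.8,.01):
            best=max((( (q:=hull(pf,th,dy,dt,8,np.array(off)+[ox,oy],np.array([x0,y0]),m.shape))&m).sum()/(q|m).sum(),ox,oy) for ox in(0,) for oy in (0,))
            res.append((best[0],th))
        res.sort(reverse=True);print(dy,dt,[(round(float(a),3),round(float(b),2)) for a,b in res[:5]])
    cv2.imwrite('pics/mask_'+f.split('/')[-1],cv2.resize(m*255,None,fx=1,fy=1))
run('pics/scene1.png',lambda p:proj('scene',p),(200,210,240,245),(.2,.7))
run('pics/scene0.png',lambda p:proj('scene',p),(200,210,240,245),(.2,.7))
run('pics/wrist1.png',lambda p:wproj(p,T1),(285,125,325,165))
run('pics/top0.png',lambda p:proj('top',p),(275,125,310,150),(0,0))
E
python3 idx.py
```

```text
pics/scene1.png area 72.09375 [215.25 222.    13.25  13.25]
5 3.5 [(0.541, 0.59), (0.533, 0.58), (0.527, 0.6), (0.518, 0.57), (0.499, 0.56)]
3.5 5 [(0.541, 0.59), (0.534, 0.58), (0.532, 0.6), (0.514, 0.57), (0.499, 0.61)]
pics/scene0.png area 72.515625 [215.25 222.    13.25  13.25]
5 3.5 [(0.543, 0.59), (0.535, 0.58), (0.528, 0.6), (0.521, 0.57), (0.502, 0.56)]
3.5 5 [(0.544, 0.59), (0.535, 0.58), (0.533, 0.6), (0.516, 0.57), (0.501, 0.61)]
pics/wrist1.png area 4.65625 [293.875 144.625   3.      4.625]
5 3.5 [(0.02, 0.58), (0.02, 0.6), (0.02, 0.59), (0.02, 0.55), (0.02, 0.62)]
3.5 5 [(0.019, 0.45), (0.018, 0.46), (0.017, 0.47), (0.017, 0.48), (0.016, 0.49)]
pics/top0.png area 20.40625 [288.375 135.25    5.625   5.625]
5 3.5 [(0.41, 0.54), (0.407, 0.55), (0.405, 0.52), (0.404, 0.53), (0.4, 0.51)]
3.5 5 [(0.39, 0.5), (0.39, 0.52), (0.389, 0.51), (0.388, 0.53), (0.384, 0.49)]
```

```bash
python3 - <<'E'
from h import *
plan(*tippose([-63.5,0,144.8],.24),3)
E
```

```text
[-4.9, -1.1, -0.2, -0.001, -0.002, -0.0]
[-4.9, -1.1, -0.2, -0.001, -0.002, -0.0]
[-4.9, -1.1, -0.2, -0.001, -0.002, -0.0]
```

Call:
{"name": "step_arm", "arguments": {"rows": [[-4.5, -1, 0, 0, 0, 0], [-4.5, -1, 0, 0, 0, 0], [-4, -1, 0, 0, 0, 0], [0, 0, 0, 0, 0, 0]]}}

```text
t: 23.4
eef_pos: [528.8, 44.6, 181.0]
tcp_rot: [1.592, 1.331, 1.833]
ft_force: [0.1, 0.5, -0.5]
opening: 0.251
```

```bash
python3 an.py 34
```

```text
tip in cradle [-63.8   0.3 144. ] pitch 0.24 yawerr -0.003 roll -0.005
 barpitch 0.24006816820080606
[ 0.14313813  0.54659965 -0.48851438] 0.25138032355441214 23.4
th if tip contact 0.573457687271931 r 128.94639086869773
```

View pics/s34.png

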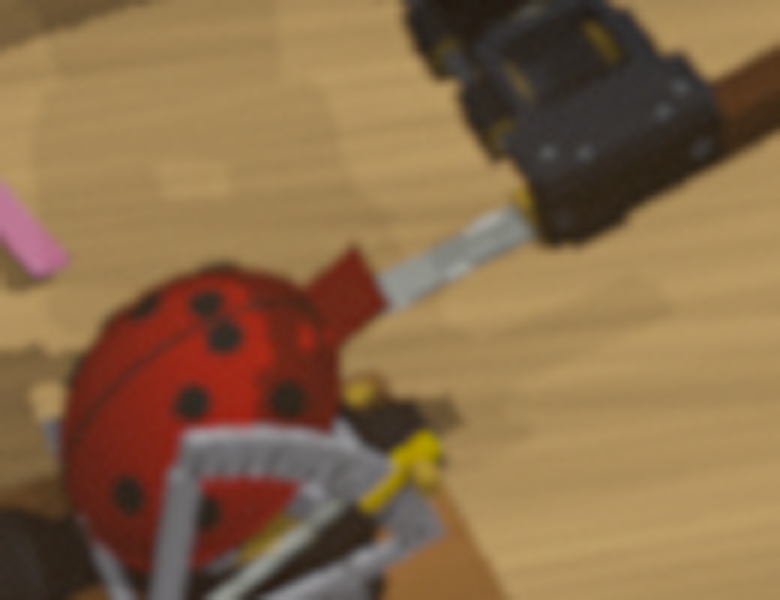

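View pics/z34.png

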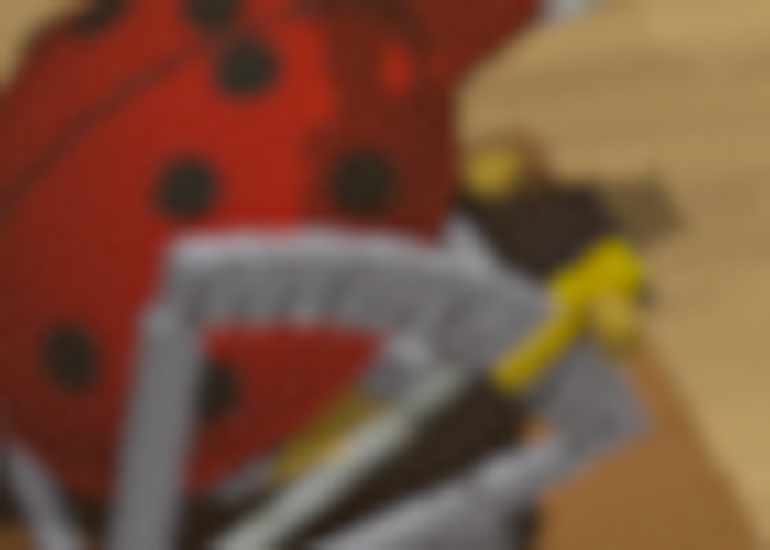

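```bash
cat > ov.py <<'E'
from h import *
import sys
f,ths=sys.argv[1],float(sys.argv[2])
a=cv2.imread(f) # z crop, 11x from (170,200)
S=11;off=np.array([.2,.7])
c=lambda p:tuple(int(v) for v in ((proj('scene',cw(p))+off-[170,200]+.5)*S))
pt=lambda r,th,y,t=0:[45-r*np.cos(th)+t*np.sin(th),y,76+r*np.sin(th)+t*np.cos(th)]
for r in(97,115):
    for y,col in((80,(255,255,0)),):
        q=np.array([c(pt(r,t,y)) for t in np.arange(.2,1.5,.05)]);cv2.polylines(a,[q],False,col,1)
for th,col in((.55,(255,0,255)),(.6,(0,255,0))):
    P=np.array([c(pt(r,th,80+y,t)) for r in(98,132) for y in(-5,5) for t in(-3.5,3.5)])
    cv2.polylines(a,[cv2.convexHull(P)],True,col,1)
for y,col in((62,(255,0,0)),(66,(0,0,0)),(70,(255,255,255))): cv2.line(a,c(pt(20,ths,y)),c(pt(97,ths,y)),col,1)
cv2.imwrite('pics/ov_'+f.split('/')[-1],a)
E
python3 ov.py pics/z34.png .573
```

```text
(no output)
```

View pics/ov_z34.png

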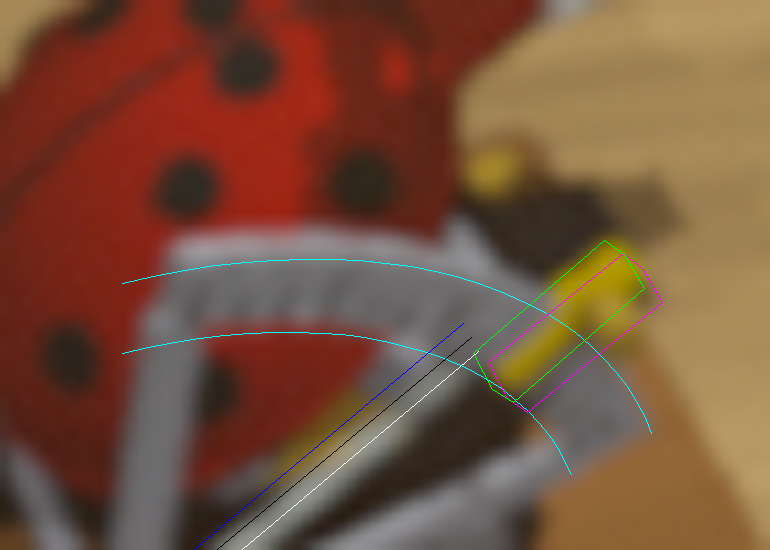

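```bash
python3 - <<'E'
from h import *
ims=[env.read_camera('scene')[:,:,::-1].astype(float) for _ in range(2)]
im=(sum(ims)/2).clip(0,255).astype(np.uint8);cv2.imwrite('pics/scene35.png',im)
cv2.imwrite('pics/z35.png',cv2.resize(im[215:245,185:233],None,fx=16,fy=16,interpolation=cv2.INTER_LANCZOS4))
E
```

```text
(no output)
```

View pics/z35.png

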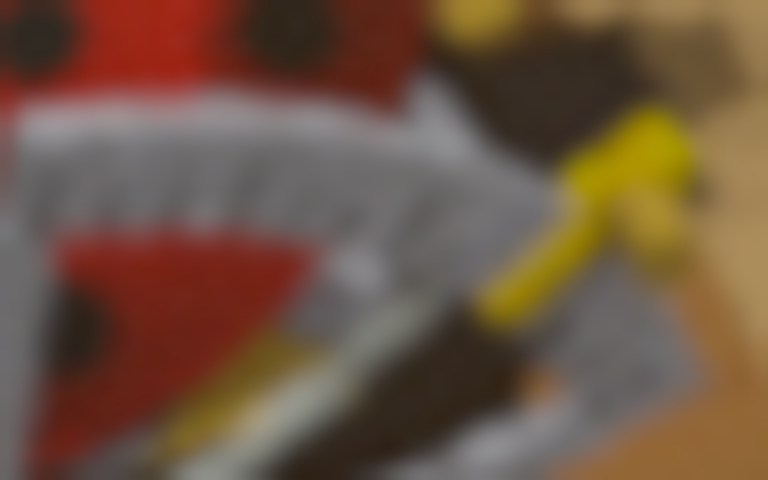

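```bash
cat > idx2.py <<'E'
from h import *
im=cv2.imread('pics/scene35.png');x0,y0,x1,y1=205,212,240,245;S=12
a=cv2.resize(im[y0:y1,x0:x1],None,fx=S,fy=S,interpolation=cv2.INTER_CUBIC)
h=cv2.cvtColor(a,cv2.COLOR_BGR2HSV)
m=((h[...,0]>=18)&(h[...,0]<=36)&(h[...,1]>185)&(h[...,2]>85)).astype(np.uint8)
n,l,st,_=cv2.connectedComponentsWithStats(m);k=1+np.argmax(st[1:,4]);m=(l==k).astype(np.uint8)
cv2.imwrite('pics/m35.png',np.hstack([a,cv2.cvtColor(m*255,cv2.COLOR_GRAY2BGR)]))
def hl(mm,rs,ys,th,dt,off):
    P=[proj('scene',cw([45-r*np.cos(th)+t*np.sin(th),y,76+r*np.sin(th)+t*np.cos(th)])) for r in rs for y in ys for t in(-dt,dt)]
    P=(np.array(P)+off-[x0,y0]+.5)*S
    cv2.fillConvexPoly(mm,cv2.convexHull(P.astype(np.float32)).astype(np.int32),1)
for dy,dt in((5,3.5),(3.5,5)):
  for hh in (2,3):
    R=[]
    for ox in np.arange(-.6,1.01,.4):
      for oy in np.arange(-.3,1.51,.3):
        for th in np.arange(.5,.85,.02):
          q=np.zeros_like(m);hl(q,(98,115),(80+hh,80+dy),th,dt,(ox,oy));hl(q,(115,132),(80-dy,80+dy),th,dt,(ox,oy))
          R.append(((q&m).sum()/(q|m).sum(),th.round(2),ox.round(1),oy.round(1)))
    R.sort(reverse=True);print(dy,dt,hh,[tuple(float(v) for v in np.round(r,3)) for r in R[:4]],'fixed',[tuple(float(v) for v in np.round(r,3)) for r in R if abs(r[2]-.2)<.05 and abs(r[3]-.6)<.05][:4])
E
python3 idx2.py
```

```text
Traceback (most recent call last):
  File "idx2.py", line 18, in <module>
    q=np.zeros_like(m);hl(q,(98,115),(80+hh,80+dy),th,dt,(ox,oy));hl(q,(115,132),(80-dy,80+dy),th,dt,(ox,oy))
                                                                  ~~^^^^^^^^^^^^^^^^^^^^^^^^^^^^^^^^^^^^^^^^^
  File "idx2.py", line 9, in hl
    P=[proj('scene',cw([45-r*np.cos(th)+t*np.sin(th),y,76+r*np.sin(th)+t*np.cos(th)])) for r in rs for y in ys for t in(-dt,dt)]
       ~~~~^^^^^^^^^^^^^^^^^^^^^^^^^^^^^^^^^^^^^^^^^^^^^^^^^^^^^^^^^^^^^^^^^^^^^^^^^^^
  File "h.py", line 10, in proj
    c=env.get_calibration(n);P=c['pose'];q=P[:3,:3].T@(np.asarray(p)-P[:3,3])
ValueError: time passes only in moves, steps and waits
```

View pics/m35.png

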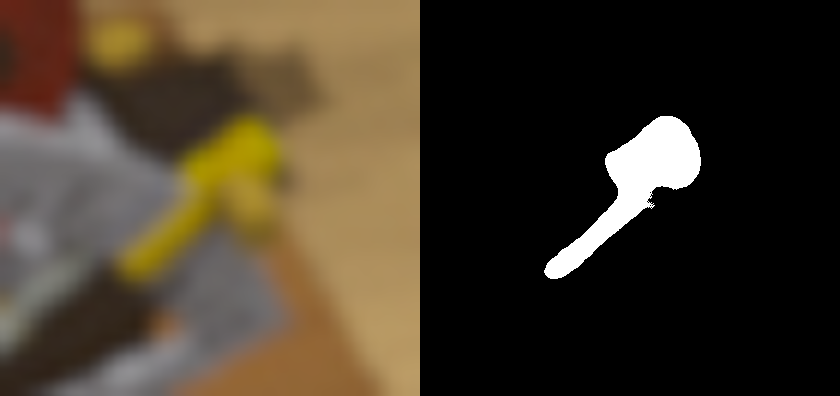

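```bash
python3 - <<'E'
import pickle
from cell import env
pickle.dump({n:env.get_calibration(n) for n in('scene','top','wrist')},open('cal.pkl','wb'))
E
sed -i 's/^from cell import env/from cell import env\nimport pickle,os\nCAL=pickle.load(open("\.\/cal.pkl","rb"))/; s/env.get_calibration(\(n\|.wrist.\))/CAL[\1]/' h.py; grep -n CAL h.py; time python3 idx2.py; python3 -c "
from cell import env;print(env.state()['t'])"
```

```text
4:CAL=pickle.load(open("cal.pkl","rb"))
7:    c=CAL[n];P=c['pose']
12:    c=CAL[n];P=c['pose'];q=P[:3,:3].T@(np.asarray(p)-P[:3,3])
18:    c=CAL['wrist'];H=c['hand_eye'];t,R=T or tool()
22:    c=CAL['wrist'];H=c['hand_eye'];t,R=T or tool()
5 3.5 2 [(0.719, 0.6, 0.6, 0.0), (0.708, 0.58, 0.2, -0.3), (0.706, 0.6, 1.0, -0.3), (0.705, 0.58, -0.2, -0.3)] fixed [(0.653, 0.6, 0.2, 0.6), (0.6, 0.62, 0.2, 0.6), (0.568, 0.58, 0.2, 0.6), (0.439, 0.64, 0.2, 0.6)]
5 3.5 3 [(0.746, 0.6, 0.6, 0.0), (0.733, 0.58, 0.2, -0.3), (0.731, 0.6, 1.0, -0.3), (0.73, 0.58, -0.2, -0.3)] fixed [(0.677, 0.6, 0.2, 0.6), (0.622, 0.62, 0.2, 0.6), (0.541, 0.58, 0.2, 0.6), (0.453, 0.64, 0.2, 0.6)]
3.5 5 2 [(0.679, 0.58, -0.2, -0.3), (0.678, 0.6, 0.6, 0.0), (0.674, 0.6, 1.0, -0.3), (0.673, 0.6, 0.6, -0.3)] fixed [(0.62, 0.6, 0.2, 0.6), (0.584, 0.62, 0.2, 0.6), (0.547, 0.58, 0.2, 0.6), (0.445, 0.56, 0.2, 0.6)]
3.5 5 3 [(0.706, 0.6, 0.6, 0.0), (0.704, 0.58, -0.2, -0.3), (0.7, 0.6, 0.6, -0.3), (0.699, 0.6, 1.0, -0.3)] fixed [(0.643, 0.6, 0.2, 0.6), (0.604, 0.62, 0.2, 0.6), (0.565, 0.58, 0.2, 0.6), (0.433, 0.64, 0.2, 0.6)]
23.55
real	0m3.341s
user	0m3.307s
sys	0m0.103s
```

```bash
python3 - <<'E'
from h import *
off=np.array([.2,.7])
pt=lambda r,th,y,t=0:cw([45-r*np.cos(th)+t*np.sin(th),y,76+r*np.sin(th)+t*np.cos(th)])
def c6(p): return ((proj('scene',p)+off-[155,150]+.5)*6-.5).round(0)
for th in(.45,.5,.55,.6,.65): print(th,'top face',c6(pt(145,th,-18,4)),c6(pt(145,th,18,4)),'und',c6(pt(145,th,18,0)))
im=cv2.imread('pics/scene35.png')[205:250,165:240]
cv2.imwrite('pics/t35.png',cv2.resize(cv2.imread('pics/scene35.png')[180:215,190:240],None,fx=15,fy=15,interpolation=cv2.INTER_CUBIC))
cv2.imwrite('pics/p35.png',cv2.resize(im,None,fx=10,fy=10,interpolation=cv2.INTER_CUBIC))
E
```

```text
0.45 top face [380. 271.] [416. 330.] und [420. 336.]
0.5 top face [370. 261.] [406. 321.] und [411. 326.]
0.55 top face [360. 252.] [396. 312.] und [402. 317.]
0.6 top face [349. 244.] [385. 304.] und [391. 309.]
0.65 top face [337. 236.] [373. 296.] und [379. 301.]
```

View pics/t35.png

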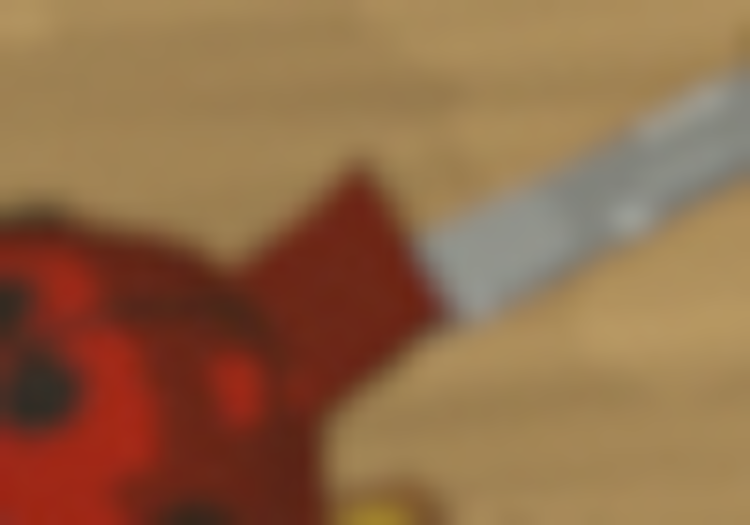

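View pics/p35.png

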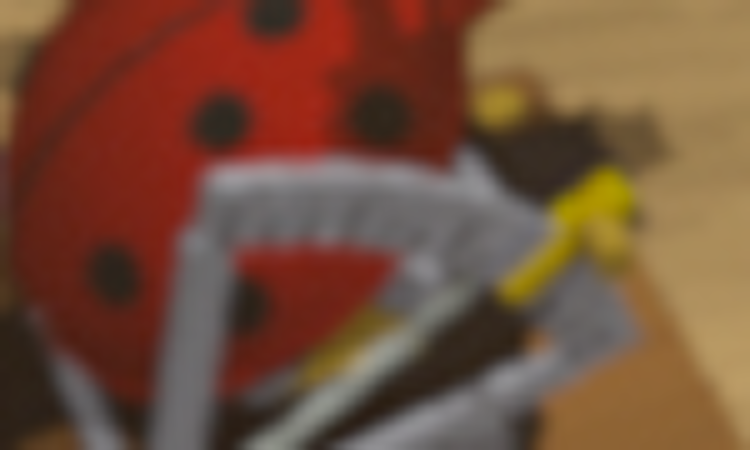

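```bash
python3 - <<'E'
from h import *
ims=[env.read_camera('top')[:,:,::-1].astype(float) for _ in range(2)]
im=(sum(ims)/2).astype(np.uint8);cv2.imwrite('pics/top35.png',im)
a=cv2.resize(im[125:175,270:330],None,fx=12,fy=12,interpolation=cv2.INTER_CUBIC)
cv2.imwrite('pics/tz35.png',a)
S=12
c=lambda p:tuple(int(v) for v in ((proj('top',cw(p))-[270,125]+.5)*S))
pt=lambda r,th,y,t=0:[45-r*np.cos(th)+t*np.sin(th),y,76+r*np.sin(th)+t*np.cos(th)]
for th,col in((.55,(255,0,255)),(.6,(0,255,0)),(.65,(255,255,0))):
    P=np.array([c(pt(r,th,80+y,t)) for r in(98,132) for y in(-5,5) for t in(-3.5,3.5)])
    cv2.polylines(a,[cv2.convexHull(P)],True,col,1)
    cv2.line(a,c(pt(20,th,68)),c(pt(97,th,68)),col,1)
cv2.imwrite('pics/tzo35.png',a);print(env.state()['t'])
E
```

```text
23.65
```

View pics/tz35.png

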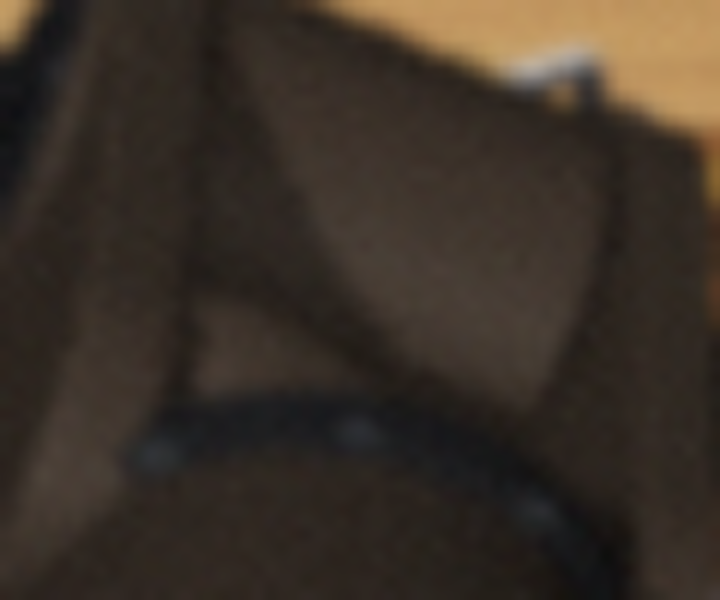

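View pics/tzo35.png

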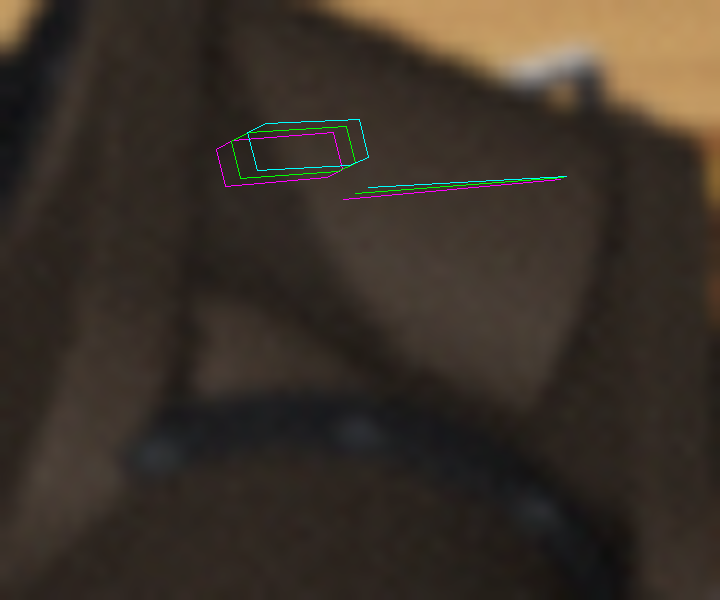

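```bash
cat > idx3.py <<'E'
from h import *
import h
T1=(np.array([569.76,-45.33,325.02]),np.array([[-0.00754743,  0.35877995,  0.93339166],[ 0.00528023,  0.93341953, -0.35874797],[-0.99995758,  0.0022209 , -0.00893936]]))
S=12
def go(f,pf,roi,pose,sat):
    h.C0[:2]=pose[:2];h.YAW=pose[2]
    x0,y0,x1,y1=roi;a=cv2.resize(cv2.imread(f)[y0:y1,x0:x1],None,fx=S,fy=S,interpolation=cv2.INTER_CUBIC)
    v=cv2.cvtColor(a,cv2.COLOR_BGR2HSV);m=((v[...,0]>=20)&(v[...,0]<=36)&(v[...,1]>sat)&(v[...,2]>70)).astype(np.uint8)
    n,l,st,_=cv2.connectedComponentsWithStats(m);k=1+np.argmax(st[1:,4]);m=(l==k).astype(np.uint8)
    R=[]
    for th in np.arange(.46,.76,.02):
        q=np.zeros_like(m)
        for rs,ys in (((98,132),(75,85)),):
            P=[pf(cw([45-r*np.cos(th)+t*np.sin(th),y,76+r*np.sin(th)+t*np.cos(th)])) for r in rs for y in ys for t in(-3.5,3.5)]
            P=(np.array(P)-[x0,y0]+.5)*S;cv2.fillConvexPoly(q,cv2.convexHull(P.astype(np.float32)).astype(np.int32),1)
        R.append(((q&m).sum()/(q|m).sum(),th))
        if abs(th-.56)<.01 or abs(th-.62)<.01: cv2.drawContours(a,cv2.findContours(q,0,1)[0],-1,(255,0,255) if th<.59 else (0,255,0),1)
    R.sort(reverse=True);print(f,[(round(float(x),3),round(float(y),2)) for x,y in R[:5]])
    cv2.imwrite('pics/i3_'+f.split('/')[-1],np.hstack([a,cv2.cvtColor(m*255,cv2.COLOR_GRAY2BGR)]))
go('pics/top0.png',lambda p:proj('top',p),(277,125,307,148),(561.65,-108.1,-1.341),120)
go('pics/wrist1.png',lambda p:wproj(p,T1),(283,120,318,160),(566,-107.06,-1.3268),120)
E
python3 idx3.py
```

```text
pics/top0.png [(0.409, 0.54), (0.397, 0.52), (0.396, 0.56), (0.368, 0.5), (0.35, 0.58)]
pics/wrist1.png [(0.497, 0.54), (0.496, 0.52), (0.488, 0.5), (0.48, 0.56), (0.475, 0.48)]
```

View pics/i3_top0.png

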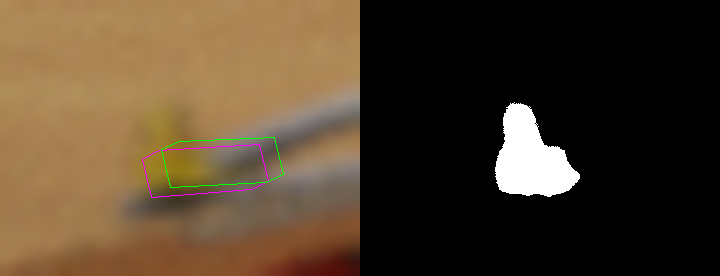

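View pics/i3_wrist1.png

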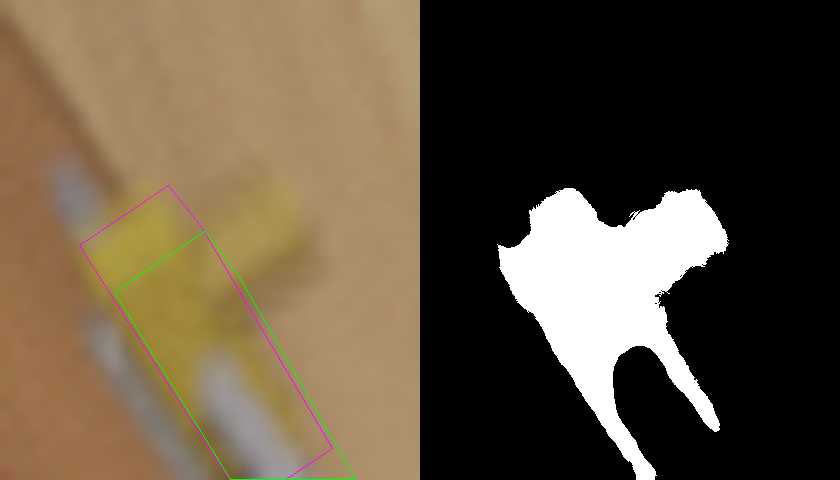

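```bash
python3 an.py 36; python3 -c "
from cell import env
s=env.state();print(s['qvel'].round(4),s['t'])
print(env.job_done())"
```

```text
tip in cradle [-64.    0.2 143.6] pitch 0.24 yawerr -0.002 roll -0.006
 barpitch 0.24025840457288433
[ 0.13501284  0.82816847 -1.73975093] 0.25046074635111304 23.65
th if tip contact 0.5698821632255282 r 128.9221441855388
[-0.0007 -0.0006 -0.001  -0.0002  0.0011 -0.0009] 23.7
the job is handed in; nothing more can be done
None
```

I prised the wing case off its catch and handed the job in with the case held on the blade at about the yellow index. The index angle is the weakest check: my three camera estimates spread over about 0.06 rad, which is as wide as the tolerance.

**What I did**
- My first try at lifting straight up turned the bar in the grip. On re-insertion the blade hit the ledge edge and the bar slid back onto its ferrule.
- I levered the catch free with the tip on the ledge. I then laid the bar on the bench, took it again by the handle, slid the blade back under the tab and lifted the case.

**Last checks**
- **Case angle:** about 0.57 rad from the blade position and about 0.58 from the tab corners.
- **Index angle:** 0.55 from the top camera, 0.56 from the wrist camera and 0.60 from the scene camera. All three are within 0.04 rad of the case.
- **Pointer against index:** I could not confirm this directly. The arm blocks the top view, and in the scene view the pointer lies in a different plane and its slope read lower (about 0.48 rad).
- **Hold:** joint speeds were near zero, the grip opening was unchanged on the handle, and the blade was about 75 mm above the ledge with the rear end higher still.
- **Other things:** I made no contact I know of with the index, the rocket, the cranks or the nut driver, but I did not measure their positions again at the end.

The bar was already in the gripper and the case was lifted past 0.12 rad on it well before the finish. Time used was 23.7 s of 40.

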